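Clear the TV repair bench

TASK

Clear the TV repair bench: slide the vise jaw wide open, only then lift the finished heat sink out of the vise, and put it and every loose heat sink and speaker box on the bench into the blue bin that already holds a sample of the same kind. The samples stay in their bins. Push the emptied vise's jaw fully shut at the end, and leave the meter, the mug and the screwdriver alone.

Things in the scene. Friction and masses are not known exactly. Their poses are not given: they have to be found in the camera images.
- bin_left: Bright blue open-topped bin fixed on the bench, 220 (its x) x 180 (its y) x 50 mm high, walls and floor 4 mm thick. Origin at the centre of its underside. At the start it holds one sample part, near its +x end: in one of the two bins a heat sink, in the other a speaker box. This is the bin to the robot's left.
- bin_right: Bright blue open-topped bin fixed on the bench, 220 (its x) x 180 (its y) x 50 mm high, walls and floor 4 mm thick. Origin at the centre of its underside. At the start it holds one sample part, near its +x end: in one of the two bins a heat sink, in the other a speaker box. This is the bin to the robot's right.
- vise: Small blue bench vise fixed on the bench, 80 (its x) x 230 mm (its y), flat bed 30 mm above the bench, jaws 75 mm wide rising 25 mm above the bed. Origin at the centre of its underside. The fixed jaw is at its -y end with its face at y = -75 mm; the sliding jaw moves along y.
- vise_bed (a point): Point on the vise bed (30 mm above the bench) under the middle of the clamped heat sink.
- jaw (a joint): Sliding jaw of the vise: gap between the jaw faces in m; 0 = fully shut, about 0.042 = closed on the heat sink, 0.085 = end of travel, wide open. Grows along the vise's +y. It drags with about 4 N and stays where it is left.
- jaw_grip (a point): Point on the axis of the red square upright handle on top of the sliding jaw, 85 mm above the bench. The handle is 18 x 18 mm and stands from 54 to 100 mm above the bench, its axis 28 mm behind the jaw face.
- sink_clamped: Heat sink: bare aluminium block with six upright fins, 50 (its x) x 40 (its y) x 48 mm high, 0.13 kg. Origin at the centre of its underside, z up through the fins. At the start it stands on the vise bed between the jaws (its y across the gap), its upper 23 mm above the jaws.
- sink1: Heat sink: bare aluminium block with six upright fins, 50 (its x) x 40 (its y) x 48 mm high, 0.13 kg. Origin at the centre of its underside, z up through the fins. Lies loose on the bench at the start; may be absent.
- sink2: Heat sink: bare aluminium block with six upright fins, 50 (its x) x 40 (its y) x 48 mm high, 0.13 kg. Origin at the centre of its underside, z up through the fins. Lies loose on the bench at the start; may be absent.
- sink3: Heat sink: bare aluminium block with six upright fins, 50 (its x) x 40 (its y) x 48 mm high, 0.13 kg. Origin at the centre of its underside, z up through the fins. Lies loose on the bench at the start; may be absent.
- speaker1: Speaker box: matt black plastic block with a round grey cone and a small copper disc on its top, 60 (x) x 36 (y) x 36 mm high, 0.11 kg. Origin at the centre of its underside. Lies loose on the bench at the start; may be absent.
- speaker2: Speaker box: matt black plastic block with a round grey cone and a small copper disc on its top, 60 (x) x 36 (y) x 36 mm high, 0.11 kg. Origin at the centre of its underside. Lies loose on the bench at the start; may be absent.
- speaker3: Speaker box: matt black plastic block with a round grey cone and a small copper disc on its top, 60 (x) x 36 (y) x 36 mm high, 0.11 kg. Origin at the centre of its underside. Lies loose on the bench at the start; may be absent.
- sample_sink: Heat sink: bare aluminium block with six upright fins, 50 (its x) x 40 (its y) x 48 mm high, 0.13 kg. Origin at the centre of its underside, z up through the fins. The sample, already in one of the bins.
- sample_speaker: Speaker box: matt black plastic block with a round grey cone and a small copper disc on its top, 60 (x) x 36 (y) x 36 mm high, 0.11 kg. Origin at the centre of its underside. The sample, already in one of the bins.
- meter: Red multimeter lying on the bench, 130 x 70 x 32 mm; a bystander. Origin at the centre of its underside.
- mug: White mug, 74 mm across, 85 mm high; a bystander. Origin at the centre of its underside.
- screwdriver: Screwdriver lying on the bench beyond the vise; a bystander.

How it is judged:
By the outcome, as a careful person would: the job done as asked, in the order asked, and still so for the second after the job is handed in, with the robot touching nothing.
Of sink1, sink2, sink3, speaker1, speaker2, speaker3 only 4 to 6 are there at a start; the rules pass over those that are not, and their reading is None.
At some moment in a run one of sink1, sink2, sink3, speaker1, speaker2, speaker3 may be knocked a few centimetres aside while the robot is not near it.
Once in a run the grip may slacken for a moment while it holds something.
It also fails if it takes over 210 s, if anything falls off the work surface, if the arm or the gripper's body presses on something with over 40 N, if the wrist force passes 120 N, or if a joint passes its speed limit or range.

ROBOT

A 6-joint arm with a two-finger parallel gripper is mounted at the origin on the work surface. World frame = base frame: x ahead of the robot, y to its left, z up, the work surface at z = 0. Lengths are in m, angles in rad, forces in N, time in s.
With the tool pointing down it reaches from about 0.3 to 0.775 m from the base axis. Payload 14.6 kg.
Tool frame: the origin (TCP) lies at the very end of the fingers, on their centre line; the grasp point (between the pads) lies 19 mm behind it; z points along the fingers, y is the line along which they close (so a half turn about z gives the same grasp; the last joint's range is limited). The gripper opens to 94 mm and grips with 3 to 60 N. Pads are 16 mm wide; open, the fingers measure 119 mm over their backs; the gripper's body (75 mm by 177 mm) begins 78 mm behind the grasp point.
Start: joints at [-1.31, 0.3, 1.521, -0, 1.321, -0.067], TCP at [0.177, -0.521, 0.181] pointing down, gripper open.
Joint ranges: [-3.03, 3.03], [-0.79, 2.21], [0.23, 2.52], [-1.04, 4.18], [0, 3.07], [-2.55, 2.55]. Speed limits (rad/s): [2.22, 2.22, 2.57, 3.14, 3.14, 3.14].

INTERFACE

Orientations are given as [roll, pitch, yaw] about the fixed x, y, z axes, in that order (R = Rz(yaw) Ry(pitch) Rx(roll)).
In Python, from station import ctrl gives the robot as it stands. The module is installed in compiled form; this text tells all that it offers.
- The arm moves only by the tool step_arm, never from a script. Its argument "deltas" is a list of rows, each an object with "dp": the shift along the tool's x, y, z scaled (see below), a list of three; "twist": the turn about the tool's z scaled (see below). In form: [{"dp": [tx, ty, tz], "twist": twist}, ...]. A call has 1 to 12 rows; each row shifts and turns the commanded pose from where the row before left it, along the tool's axes as they then stand; what a row does not reach is not made up. The controller multiplies each number of a shift by 0.04 m and each number of a turn by 4 degrees. A row lasts 1/10 s, in which the tool goes at most 50 mm and 8.59 degrees, less where a joint would pass 70% of its speed; a pose out of reach is approached as far as the arm can. A call with a number of a shift or a turn outside -1 to 1 is refused whole. A call with a gripper value outside its range is refused whole. "gripper" is the opening, from -1 (shut) to 1 (fully open), set as the call begins (left out, the last holds). The fingers move at their own pace and stop on an object; "squeeze" is the grip in N (left out, the last holds). Time passes only in rows, so rows that do not move let the fingers close. It gives the time, the measured TCP pose, the force, the opening and the grip force at its end, in the units of the state.
- ctrl.get_obs(): the state, without advancing time (a new reading comes with each control period).
- ctrl.camera(name): name is "side" or "top"; returns (picture, depth): 480x640x3 uint8, red, green, blue; 480x640 float32, m along the optical axis (not along the pixel's ray), 0 where there is no reading.
- ctrl.get_calibration(name): a dict with "fx", "fy", "cx", "cy" (pixels), "world_to_cam" (4x4, takes a point from world to camera coordinates). Camera axes: x right, y down, z forward; pixel columns grow to the right and rows downward; lengths in m; the calibration is good to about 2 mm. A picture is of the moment at which its call begins. get_calibration takes no time and is no camera call.
- ctrl.hand_in(): hands the job in; it is judged then, once.
Trained networks look in the newest picture that a camera, given by its name, has taken for a name from the list of things; names that differ only in an ending like _2 or _b are one class to them, and where a whole thing is asked for, a point or a joint stands for the part that bears it (a point fixed in the world has none). Each returns a list of dicts, best first, with "conf" (0 to 1); they miss things now and then, are a little off and sometimes report something else, mostly with a low value. They report only what shows in the picture. A call takes as long as a camera call.
- ctrl.spot_in(camera, label): "rect" ([left, top, right, bottom] as shares, 0 to 1, of the picture: columns of its width, rows of its height, round what is visible of it).
- ctrl.cut_out(camera, label): "pixels" (480x640 bool, what is visible of it) and "rect" ([left, top, right, bottom] as shares, 0 to 1, of the picture: columns of its width, rows of its height, round what is visible of it).
The state is a dict: "time_s": time; "qpos": joint angles; "joint_vel": joint speeds; "tau": joint torques, N m; "ee_pos": TCP position; "eef_rot": TCP orientation; "force": force on the tool from outside, world axes, zero at the start; "moment": the same for the moment, N m; "grip_width": finger opening in m; "grip_force": force on a finger pad.
Only numpy, scipy, OpenCV 4.12 (cv2) and the standard library are available. Lean on these libraries where they do the work, as an engineer would, in place of code of your own. Each camera call takes 0.05 s, during which the arm holds its last target. There are 200 camera calls.

## Working session

There is one attempt and no reset: what is moved stays moved. The work goes in short steps, Python scripts to look and compute and a tool call to move; the robot and the scene stay as the last step left them, time stands still between calls to the robot, and variables do not carry over. Pictures are saved under pics/ and viewed, at most 14 in all, crops included, and the job is handed in when it is done.

Besides the shell and the picture viewer there is one more tool, called after ">>>" by a JSON object that holds its "op" and its "data". step_arm: Moves the arm, as the interface text tells. Its arguments: {"type":"object","properties":{"deltas":{"type":"array"},"gripper":{"type":"number"},"squeeze":{"type":"number"}},"required":["deltas"]}

```bash
mkdir -p pics; python3 - <<'E'
from station import ctrl
import cv2,numpy as np
print(ctrl.get_obs())
for n in("top","side"):
    p,d=ctrl.camera(n); cv2.imwrite(f"pics/{n}0.png",p[:,:,::-1]); c=ctrl.get_calibration(n); print(n,c)
E
```

```text
{'time_s': 0.0, 'qpos': array([-1.30958788e+00,  3.00483603e-01,  1.52158378e+00,  6.02286763e-06,
        1.32068406e+00, -6.65528509e-02]), 'joint_vel': array([ 0.00020887, -0.00030738, -0.00030673,  0.00032378,  0.00114221,
        0.00088008]), 'tau': array([ 1.71060805e-03, -5.31811416e+01, -3.52743316e+01,  7.09033641e-02,
        2.43273930e-02, -7.51823836e-05]), 'ee_pos': array([ 0.17700707, -0.52043353,  0.18017834]), 'eef_rot': array([-3.14043681e+00, -8.28849441e-05,  3.27759757e-01]), 'force': array([1.11382027, 0.46838779, 0.65034498]), 'moment': array([-0.01771145, -0.05966139,  0.05074823]), 'grip_force': 0.0, 'grip_width': 0.0937292151668052}
top {'fx': 619.5974858427047, 'fy': 619.5974858427047, 'cx': 312.8175264161517, 'cy': 233.6222802423282, 'world_to_cam': array([[-0.01924508, -0.99974067,  0.01217424,  0.00684863],
       [-0.98205569,  0.01661703, -0.18785764,  0.62733988],
       [ 0.18760662, -0.01557112, -0.98212081,  1.11796639],
       [ 0.        ,  0.        ,  0.        ,  1.        ]])}
side {'fx': 499.20161334876263, 'fy': 499.20161334876263, 'cx': 320.3561218026455, 'cy': 236.88190749813654, 'world_to_cam': array([[ 0.93009197, -0.36731433, -0.00301868, -0.58607322],
       [-0.20331723, -0.50794899, -0.83704834,  0.2150379 ],
       [ 0.30592652,  0.77914569, -0.54712061,  0.89140453],
       [ 0.        ,  0.        ,  0.        ,  1.        ]])}
```

View pics/top0.png

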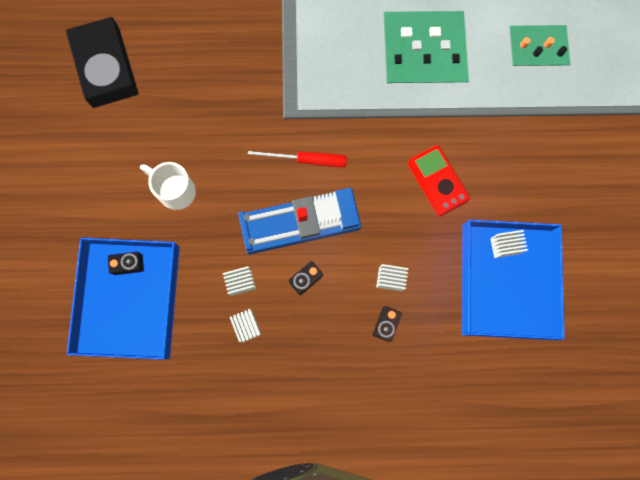

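View pics/side0.png

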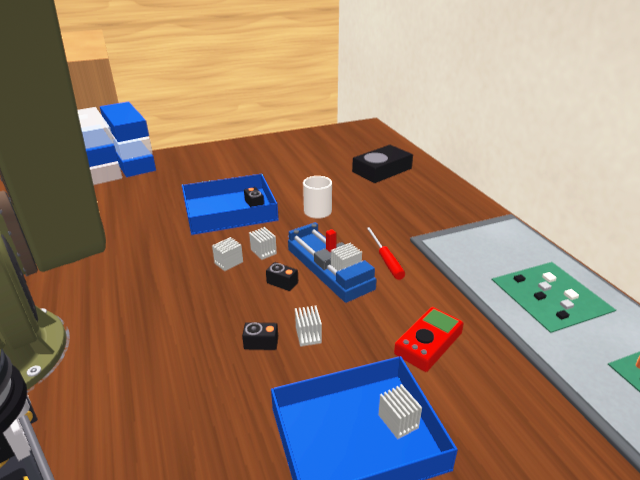

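The left bin (centre about 125,300) holds the speaker sample and the right bin (about 515,280) the sink sample. There are three loose sinks at (239,281), (245,325) and (392,278), and two speakers at (306,278) and (387,324). The vise handle is at (302,214), with the clamped sink to its right at (328,210). Next I'll measure these positions from depth.

```bash
cat >h.py <<'E'
from station import ctrl
import cv2,numpy as np,json
def world(name="top"):
    p,d=ctrl.camera(name);c=ctrl.get_calibration(name)
    v,u=np.mgrid[:480,:640]
    P=np.stack([(u-c["cx"])/c["fx"]*d,(v-c["cy"])/c["fy"]*d,d,np.ones_like(d)],-1)
    W=(P@np.linalg.inv(c["world_to_cam"]).T)[...,:3]; W[d==0]=np.nan
    return p,W
def rect(W,m,zlo):
    """centre, sizes (long, short), yaw of long axis (deg) of the points of m higher than zlo"""
    q=W[m&(W[...,2]>zlo)]
    (c,s,a)=cv2.minAreaRect((q[:,:2]*1000).astype(np.float32))
    if s[0]<s[1]: s=s[::-1]; a+=90
    return np.round(c,1),np.round(s,1),round((a+90)%180-90,1),round(np.percentile(q[:,2],90)*1000,1)
def parts(zlo=.022,names=("sink1","speaker1","vise","bin_left","meter","mug","jaw_grip")):
    p,W=world()
    for n in names:
        for k in ctrl.cut_out("top",n):
            m=cv2.erode(k["pixels"].astype(np.uint8),np.ones((1,1)))>0
            if k["conf"]<.3 or m.sum()<40: continue
            z=np.nanpercentile(W[m][:,2],90)
            print(n,round(k["conf"],2),*rect(W,m,z-.012 if z>.03 else .005),"px",np.round(np.argwhere(m).mean(0)[::-1]))
    return p,W
def go(x=None,y=None,z=None,yaw=None,n=None,start=None):
    """rows (few, rounded) from the present TCP pose to the target; yaw in deg, nearest equal grasp"""
    o=ctrl.get_obs(); P=np.array(o["ee_pos"]) if start is None else np.array(start[:3]); Y=np.degrees(o["eef_rot"][2]) if start is None else start[3]
    T=np.array([P[i] if t is None else t for i,t in enumerate((x,y,z))])
    dy=0 if yaw is None else (yaw-Y+90)%180-90
    n=n or int(max(np.ceil(np.abs(T-P).max()/.037),np.ceil(np.linalg.norm(T-P)/.049),np.ceil(abs(dy)/3.9),1))
    rows=[];Yt=Y+dy
    for i in range(n):
        r=n-i;a=np.radians(Y)
        R=np.array([[np.cos(a),np.sin(a),0],[np.sin(a),-np.cos(a),0],[0,0,-1]])
        dp=np.round(R.T@((T-P)/r)/.04,2);tw=round(-(Yt-Y)/r/4,2)
        if max(abs(dp).max(),abs(tw))>1: print("TOO BIG, n up"); 
        P=P+R@dp*.04;Y-=tw*4
        rows.append({"dp":[float(v)+0 for v in dp],"twist":tw+0})
    for i in range(0,len(rows),12): print(json.dumps(rows[i:i+12]))
    print("end",np.round(P,4),round(Y,1)); return [*P,Y]
E
python3 - <<'E'
from h import *
p,W=parts()
print(ctrl.get_obs()["time_s"])
for n in["bin_left","bin_right"]:
    for k in ctrl.cut_out("top",n): print(n,k["conf"],rect(W,k["pixels"],.045))
E
```

```text
sink1 0.85 [457.7 126.8] [47.8 40.3] 21.5 49.7 px [245. 326.]
sink1 0.78 [543.7 139.4] [49.8 40.4] -75.4 49.6 px [239. 281.]
sink1 0.71 [ 544.5 -154.1] [48.3 39.5] 79.8 49.7 px [391. 278.]
speaker1 0.71 [548.   11.2] [60. 36.] -50.9 39.0 px [305. 278.]
speaker1 0.57 [ 457.4 -142.7] [60.7 35.9] -22.2 38.4 px [387. 323.]
vise 0.71 [660.2  22.6] [223.9  75.8] -78.3 58.4 px [296. 223.]
bin_left 0.78 [514.9 357.5] [220.2 182.8] -3.7 51.5 px [123. 301.]
meter 0.81 [ 740.2 -257.6] [130.6  71.6] 28.2 35.9 px [438. 180.]
meter 0.54 [660.3  22.7] [224.1  75.9] -78.3 58.4 px [295. 223.]
mug 0.68 [734.5 269.3] [86.1 72.9] 21.8 86.6 px [170. 185.]
jaw_grip 0.87 [661.2  16.5] [17.7 17.6] 11.7 100.3 px [306. 217.]
0.5
bin_left 0.78 (array([514.9, 357.3]), array([220.2, 182.4]), -3.7, np.float64(52.1))
bin_right 0.83 (array([ 537.2, -387.1]), array([220.5, 182.2]), -3.9, np.float64(51.4))
bin_right 0.18 (array([660.2,  22.6]), array([223.9,  75.8]), -78.3, np.float64(58.5))
```

```bash
python3 - <<'E'
from h import *
s=go(.661,.0165,.17,101.7)
go(z=.066,start=s)
E
```

```text
[{"dp": [0.72, -0.4, 0.01], "twist": -0.94}, {"dp": [0.74, -0.35, 0.01], "twist": -0.94}, {"dp": [0.76, -0.3, 0.01], "twist": -0.94}, {"dp": [0.78, -0.25, 0.01], "twist": -0.94}, {"dp": [0.8, -0.2, 0.01], "twist": -0.94}, {"dp": [0.81, -0.15, 0.01], "twist": -0.94}, {"dp": [0.82, -0.1, 0.01], "twist": -0.94}, {"dp": [0.82, -0.04, 0.01], "twist": -0.94}, {"dp": [0.82, 0.01, 0.01], "twist": -0.94}, {"dp": [0.82, 0.07, 0.01], "twist": -0.94}, {"dp": [0.81, 0.12, 0.01], "twist": -0.94}, {"dp": [0.8, 0.17, 0.01], "twist": -0.94}]
[{"dp": [0.79, 0.22, 0.01], "twist": -0.94}, {"dp": [0.77, 0.28, 0.02], "twist": -0.95}, {"dp": [0.76, 0.33, 0.01], "twist": -0.94}, {"dp": [0.73, 0.38, 0.02], "twist": -0.95}, {"dp": [0.71, 0.42, 0.01], "twist": -0.94}, {"dp": [0.67, 0.47, 0.02], "twist": -0.95}, {"dp": [0.64, 0.51, 0.01], "twist": -0.94}, {"dp": [0.61, 0.55, 0.02], "twist": -0.95}, {"dp": [0.57, 0.59, 0.01], "twist": -0.94}, {"dp": [0.53, 0.63, 0.02], "twist": -0.95}]
end [0.6608 0.0164 0.17  ] 101.7
[{"dp": [0.0, 0.0, 0.87], "twist": 0.0}, {"dp": [0.0, 0.0, 0.86], "twist": 0.0}, {"dp": [0.0, 0.0, 0.87], "twist": 0.0}]
end [0.6608 0.0164 0.066 ] 101.7
```

>>> {"op": "step_arm", "data": {"deltas": [{"dp": [0.72, -0.4, 0.01], "twist": -0.94}, {"dp": [0.74, -0.35, 0.01], "twist": -0.94}, {"dp": [0.76, -0.3, 0.01], "twist": -0.94}, {"dp": [0.78, -0.25, 0.01], "twist": -0.94}, {"dp": [0.8, -0.2, 0.01], "twist": -0.94}, {"dp": [0.81, -0.15, 0.01], "twist": -0.94}, {"dp": [0.82, -0.1, 0.01], "twist": -0.94}, {"dp": [0.82, -0.04, 0.01], "twist": -0.94}, {"dp": [0.82, 0.01, 0.01], "twist": -0.94}, {"dp": [0.82, 0.07, 0.01], "twist": -0.94}, {"dp": [0.81, 0.12, 0.01], "twist": -0.94}, {"dp": [0.8, 0.17, 0.01], "twist": -0.94}], "gripper": 1}}

```text
time_s: 1.8
ee_pos: [0.4418, -0.2268, 0.1761]
eef_rot: [3.141, 0.0, 1.118]
force: [-0.7, 0.7, -0.1]
grip_width: 0.0945
grip_force: 0.0
```

>>> {"op": "step_arm", "data": {"deltas": [{"dp": [0.79, 0.22, 0.01], "twist": -0.94}, {"dp": [0.77, 0.28, 0.02], "twist": -0.95}, {"dp": [0.76, 0.33, 0.01], "twist": -0.94}, {"dp": [0.73, 0.38, 0.02], "twist": -0.95}, {"dp": [0.71, 0.42, 0.01], "twist": -0.94}, {"dp": [0.67, 0.47, 0.02], "twist": -0.95}, {"dp": [0.64, 0.51, 0.01], "twist": -0.94}, {"dp": [0.61, 0.55, 0.02], "twist": -0.95}, {"dp": [0.57, 0.59, 0.01], "twist": -0.94}, {"dp": [0.53, 0.63, 0.02], "twist": -0.95}, {"dp": [0, 0, 0], "twist": 0}, {"dp": [0, 0, 0], "twist": 0}]}}

```text
time_s: 3.0
ee_pos: [0.6607, 0.0166, 0.1694]
eef_rot: [-3.141, -0.0, 1.775]
force: [-0.3, -1.0, -0.4]
grip_width: 0.0938
grip_force: 0.0
```

>>> {"op": "step_arm", "data": {"deltas": [{"dp": [0, 0, 0.87], "twist": 0}, {"dp": [0, 0, 0.86], "twist": 0}, {"dp": [0, 0, 0.85], "twist": 0}, {"dp": [0, 0, 0], "twist": 0}]}}

```text
time_s: 3.4
ee_pos: [0.658, 0.0154, 0.0625]
eef_rot: [-3.134, -0.002, 1.773]
force: [-0.2, 0.3, -0.1]
grip_width: 0.094
grip_force: 0.0
```

>>> {"op": "step_arm", "data": {"deltas": [{"dp": [0, 0, 0], "twist": 0}, {"dp": [0, 0, 0], "twist": 0}, {"dp": [0, 0, 0], "twist": 0}, {"dp": [0, 0, 0], "twist": 0}, {"dp": [0, 0, 0], "twist": 0}, {"dp": [0, 0, 0], "twist": 0}, {"dp": [0, 0, 0], "twist": 0}, {"dp": [0, 0, 0], "twist": 0}], "gripper": -1, "squeeze": 30}}

```text
time_s: 4.2
ee_pos: [0.6608, 0.0164, 0.0667]
eef_rot: [-3.142, -0.0, 1.775]
force: [-1.1, -0.2, -1.3]
grip_width: 0.0335
grip_force: 0.0
```

>>> {"op": "step_arm", "data": {"deltas": [{"dp": [0.2, 0, 0], "twist": 0}, {"dp": [0.2, 0, 0], "twist": 0}, {"dp": [0.2, 0, 0], "twist": 0}, {"dp": [0.2, 0, 0], "twist": 0}, {"dp": [0.1, 0, 0], "twist": 0}, {"dp": [0.1, 0, 0], "twist": 0}, {"dp": [0.07, 0, 0], "twist": 0}, {"dp": [0, 0, 0], "twist": 0}, {"dp": [0, 0, 0], "twist": 0}]}}

```text
time_s: 5.1
ee_pos: [0.6522, 0.0582, 0.0667]
eef_rot: [3.142, 0.0, 1.775]
force: [0.2, 0.2, -0.6]
grip_width: 0.0003
grip_force: 0.0
```

```bash
python3 - <<'E'
from h import *
p,W=parts(names=("jaw_grip","sink1"))
cv2.imwrite("pics/t1.png",cv2.resize(p[150:300,200:450],(750,450))[:,:,::-1])
E
```

```text
jaw_grip 0.64 [656.8  -6.6] [55.7 11.3] 9.5 56.2 px [315. 223.]
sink1 0.93 [ 545.1 -154.6] [49.4 40.8] 79.6 49.7 px [391. 277.]
```

View pics/t1.png

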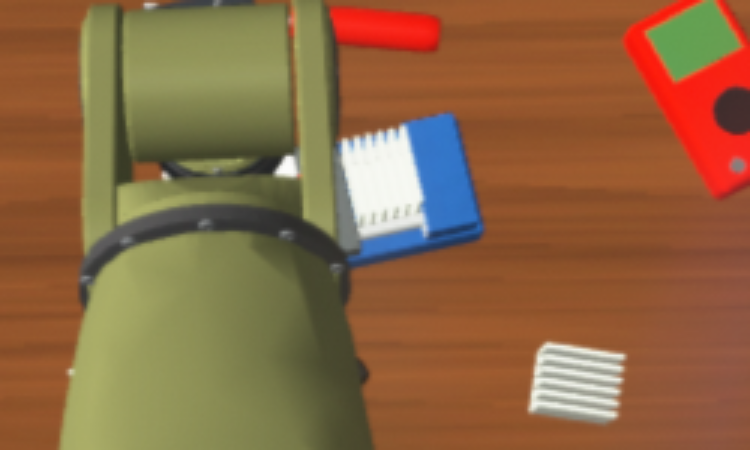

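The jaw hasn't moved: the fingers were still closing when I slid, so they missed the handle. Reopening, going back and waiting for a full close.

>>> {"op": "step_arm", "data": {"deltas": [{"dp": [0, 0, 0], "twist": 0}, {"dp": [0, 0, 0], "twist": 0}, {"dp": [0, 0, 0], "twist": 0}, {"dp": [0, 0, 0], "twist": 0}, {"dp": [0, 0, 0], "twist": 0}, {"dp": [0, 0, 0], "twist": 0}, {"dp": [0, 0, 0], "twist": 0}, {"dp": [-0.35, 0, 0], "twist": 0}, {"dp": [-0.35, 0, 0], "twist": 0}, {"dp": [-0.37, 0, 0], "twist": 0}, {"dp": [0, 0, 0], "twist": 0}], "gripper": 0.1}}

```text
time_s: 6.35
ee_pos: [0.6612, 0.0138, 0.0667]
eef_rot: [3.142, 0.0, 1.772]
force: [1.2, 0.4, 0.3]
grip_width: 0.0516
grip_force: 0.0
```

>>> {"op": "step_arm", "data": {"deltas": [{"dp": [0, 0, 0], "twist": 0}, {"dp": [0, 0, 0], "twist": 0}, {"dp": [0, 0, 0], "twist": 0}, {"dp": [0, 0, 0], "twist": 0}, {"dp": [0, 0, 0], "twist": 0}, {"dp": [0, 0, 0], "twist": 0}, {"dp": [0, 0, 0], "twist": 0}, {"dp": [0, 0, 0], "twist": 0}], "gripper": -1, "squeeze": 30}}

```text
time_s: 7.15
ee_pos: [0.6608, 0.0167, 0.0668]
eef_rot: [3.141, -0.0, 1.775]
force: [0.9, 1.6, 0.0]
grip_width: 0.0173
grip_force: 30.0
```

>>> {"op": "step_arm", "data": {"deltas": [{"dp": [0.2, 0, 0], "twist": 0}, {"dp": [0.2, 0, 0], "twist": 0}, {"dp": [0.2, 0, 0], "twist": 0}, {"dp": [0.2, 0, 0], "twist": 0}, {"dp": [0.1, 0, 0], "twist": 0}, {"dp": [0.1, 0, 0], "twist": 0}, {"dp": [0.09, 0, 0], "twist": 0}, {"dp": [0, 0, 0], "twist": 0}, {"dp": [0, 0, 0], "twist": 0}]}}

```text
time_s: 8.05
ee_pos: [0.6521, 0.0584, 0.0668]
eef_rot: [3.141, 0.001, 1.775]
force: [2.7, -6.8, -1.1]
grip_width: 0.0179
grip_force: 30.0
```

>>> {"op": "step_arm", "data": {"deltas": [{"dp": [0.05, 0, 0], "twist": 0}, {"dp": [0, 0, 0], "twist": 0}, {"dp": [0, 0, 0], "twist": 0}]}}

```text
time_s: 8.35
ee_pos: [0.6521, 0.0585, 0.0667]
eef_rot: [3.141, 0.004, 1.774]
force: [4.4, -17.5, -1.7]
grip_width: 0.0176
grip_force: 30.0
```

>>> {"op": "step_arm", "data": {"deltas": [{"dp": [0, 0, 0], "twist": 0}, {"dp": [0, 0, 0], "twist": 0}, {"dp": [0, 0, 0], "twist": 0}, {"dp": [0, 0, 0], "twist": 0}, {"dp": [0, 0, -0.9], "twist": 0}, {"dp": [0, 0, -0.9], "twist": 0}, {"dp": [0, 0, -0.9], "twist": 0}, {"dp": [-0.5, 0, 0], "twist": 0}, {"dp": [-0.9, 0, 0], "twist": 0}, {"dp": [-0.9, 0, 0], "twist": 0}, {"dp": [0, 0, 0], "twist": 0}], "gripper": 1}}

```text
time_s: 9.45
ee_pos: [0.6705, -0.0326, 0.1744]
eef_rot: [-3.141, 0.0, 1.772]
force: [0.2, 0.4, -0.6]
grip_width: 0.0938
grip_force: 0.0
```

```bash
python3 - <<'E'
from h import *
p,W=world("side")
for n in("jaw_grip","sink_clamped","vise"):
    for k in ctrl.cut_out("side",n):
        m=k["pixels"];z=np.nanpercentile(W[m][:,2],95); print(n,round(k["conf"],2),rect(W,m,z-.012))
cv2.imwrite("pics/s1.png",cv2.resize(p[180:320,200:400],(800,560))[:,:,::-1])
E
```

```text
jaw_grip 0.69 (array([650.1,  53.5]), array([18.8, 17.7]), -83.5, np.float64(102.4))
sink_clamped 0.75 (array([673.8, -34.7]), array([51.8, 45.2]), 11.4, np.float64(80.7))
vise 0.83 (array([658.1,  17.9]), array([221.1,  76.9]), -78.5, np.float64(84.6))
```

View pics/s1.png

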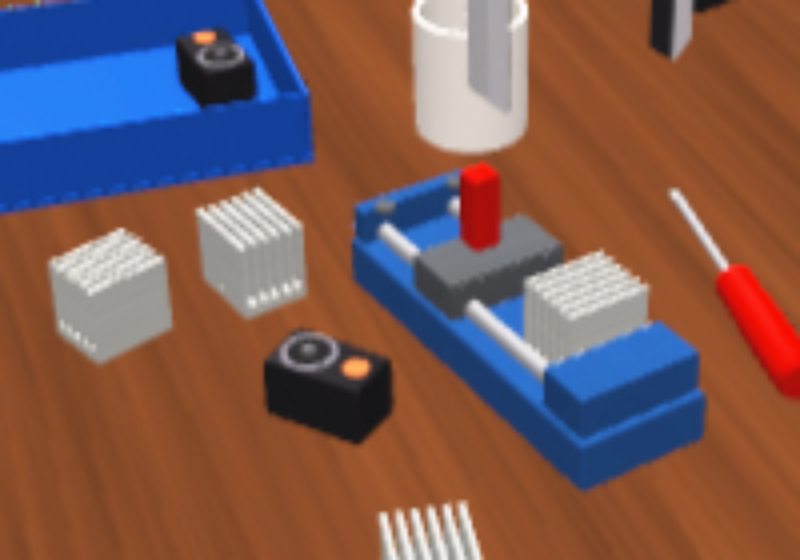

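>>> {"op": "step_arm", "data": {"deltas": [{"dp": [0, 0.02, 0.8], "twist": 0}, {"dp": [0, 0, 0.8], "twist": 0}, {"dp": [0, 0, 0.8], "twist": 0}, {"dp": [0, 0, 0.5], "twist": 0}, {"dp": [0, 0, 0.2], "twist": 0}, {"dp": [0, 0, 0], "twist": 0}, {"dp": [0, 0, 0], "twist": 0}]}}

```text
time_s: 10.35
ee_pos: [0.6717, -0.0284, 0.0522]
eef_rot: [3.14, 0.0, 1.776]
force: [0.7, 0.4, 1.0]
grip_width: 0.0942
grip_force: 0.0
```

>>> {"op": "step_arm", "data": {"deltas": [{"dp": [0, 0, 0], "twist": 0}, {"dp": [0, 0, 0], "twist": 0}, {"dp": [0, 0, 0], "twist": 0}, {"dp": [0, 0, 0], "twist": 0}, {"dp": [0, 0, 0], "twist": 0}, {"dp": [0, 0, 0], "twist": 0}, {"dp": [0, 0, 0], "twist": 0}, {"dp": [0, 0, 0], "twist": 0}, {"dp": [0, 0, 0], "twist": 0}, {"dp": [0, 0, 0], "twist": 0}], "gripper": -1, "squeeze": 40}}

```text
time_s: 11.35
ee_pos: [0.6712, -0.0289, 0.0509]
eef_rot: [3.141, 0.0, 1.775]
force: [1.9, 0.4, 1.9]
grip_width: 0.0484
grip_force: 40.0
```

```bash
cat >>h.py <<'E'
def bin_pt(b,x,y):
    c,a=dict(L=((.515,.3575),-3.7),R=((.5372,-.3871),-3.9))[b]; a=np.radians(a)
    return c[0]+(x*np.cos(a)-y*np.sin(a))/1000, c[1]+(x*np.sin(a)+y*np.cos(a))/1000
E
python3 - <<'E'
from h import *
s=go(z=.15); s=go(*bin_pt("R",-58,-55),.14,86.1,start=s); s=go(z=.03,start=s)
E
```

```text
[{"dp": [0.0, 0.0, -0.83], "twist": 0.0}, {"dp": [0.0, 0.0, -0.82], "twist": 0.0}, {"dp": [0.0, 0.0, -0.83], "twist": 0.0}]
end [ 0.6712 -0.0289  0.1501] 101.7
[{"dp": [-0.75, -0.57, 0.02], "twist": 0.33}, {"dp": [-0.77, -0.55, 0.02], "twist": 0.32}, {"dp": [-0.78, -0.54, 0.02], "twist": 0.33}, {"dp": [-0.79, -0.52, 0.02], "twist": 0.32}, {"dp": [-0.8, -0.5, 0.02], "twist": 0.33}, {"dp": [-0.81, -0.48, 0.02], "twist": 0.32}, {"dp": [-0.82, -0.47, 0.02], "twist": 0.33}, {"dp": [-0.83, -0.45, 0.02], "twist": 0.32}, {"dp": [-0.84, -0.43, 0.02], "twist": 0.33}, {"dp": [-0.85, -0.41, 0.02], "twist": 0.32}, {"dp": [-0.87, -0.38, 0.03], "twist": 0.33}, {"dp": [-0.87, -0.37, 0.02], "twist": 0.32}]
end [ 0.4755 -0.438   0.1401] 86.1
[{"dp": [0.0, 0.0, 0.92], "twist": 0.0}, {"dp": [0.0, 0.0, 0.92], "twist": 0.0}, {"dp": [0.0, 0.0, 0.91], "twist": 0.0}]
end [ 0.4755 -0.438   0.0301] 86.1
```

>>> {"op": "step_arm", "data": {"deltas": [{"dp": [0, 0, -0.5], "twist": 0}, {"dp": [0, 0, -0.9], "twist": 0}, {"dp": [0, 0, -0.9], "twist": 0}, {"dp": [0, 0, -0.2], "twist": 0}]}}

```text
time_s: 11.75
ee_pos: [0.6722, -0.029, 0.1549]
eef_rot: [3.137, 0.002, 1.775]
force: [-0.2, 0.5, -1.3]
grip_width: 0.049
grip_force: 40.0
```

>>> {"op": "step_arm", "data": {"deltas": [{"dp": [-0.75, -0.57, 0.02], "twist": 0.33}, {"dp": [-0.77, -0.55, 0.02], "twist": 0.32}, {"dp": [-0.78, -0.54, 0.02], "twist": 0.33}, {"dp": [-0.79, -0.52, 0.02], "twist": 0.32}, {"dp": [-0.8, -0.5, 0.02], "twist": 0.33}, {"dp": [-0.81, -0.48, 0.02], "twist": 0.32}, {"dp": [-0.82, -0.47, 0.02], "twist": 0.33}, {"dp": [-0.83, -0.45, 0.02], "twist": 0.32}, {"dp": [-0.84, -0.43, 0.02], "twist": 0.33}, {"dp": [-0.85, -0.41, 0.02], "twist": 0.32}, {"dp": [-0.87, -0.38, 0.03], "twist": 0.33}, {"dp": [-0.87, -0.37, 0.02], "twist": 0.32}]}}

```text
time_s: 12.95
ee_pos: [0.474, -0.4389, 0.1391]
eef_rot: [-3.14, -0.001, 1.502]
force: [0.8, 0.2, -1.8]
grip_width: 0.0501
grip_force: 3.9
```

>>> {"op": "step_arm", "data": {"deltas": [{"dp": [0, 0, 0], "twist": 0}, {"dp": [0, 0, 0], "twist": 0}]}}

```text
time_s: 13.15
ee_pos: [0.4745, -0.4381, 0.1392]
eef_rot: [-3.14, -0.002, 1.502]
force: [1.0, 0.7, -1.8]
grip_width: 0.0489
grip_force: 40.1
```

Grip force dipped to 3.9 N in transit, so I'll check whether the sink slipped.

```bash
python3 - <<'E'
from h import *
p,W=world("side")
for k in ctrl.cut_out("side","sink1"):
    m=k["pixels"];q=W[m];print(round(k["conf"],2),np.round(np.nanmedian(q,0),3),np.round(np.nanpercentile(q[:,2],[2,50,98]),3))
cv2.imwrite("pics/s2.png",p[:,:,::-1])
E
```

```text
0.6 [0.454 0.112 0.035] [0.002 0.035 0.052]
0.39 [0.526 0.122 0.009] [0.002 0.009 0.018]
```

View pics/s2.png

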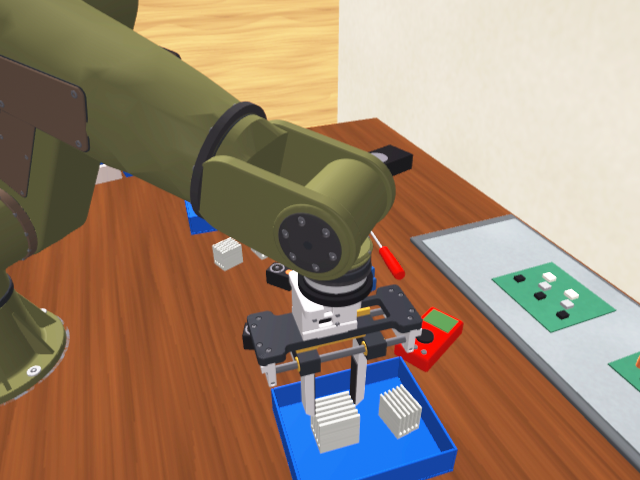

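```bash
python3 - <<'E'
from h import *
p,W=world("side")
for v in range(385,456,5): print(v,[tuple(np.round(W[v,u],3)) for u in(322,338,352)])
E
```

```text
385 [(np.float64(0.514), np.float64(-0.302), np.float64(0.034)), (np.float64(0.541), np.float64(-0.303), np.float64(0.023)), (np.float64(0.499), np.float64(-0.437), np.float64(0.188))]
390 [(np.float64(0.515), np.float64(-0.3), np.float64(0.019)), (np.float64(0.542), np.float64(-0.302), np.float64(0.009)), (np.float64(0.498), np.float64(-0.439), np.float64(0.181))]
395 [(np.float64(0.514), np.float64(-0.302), np.float64(0.01)), (np.float64(0.486), np.float64(-0.426), np.float64(0.164)), (np.float64(0.499), np.float64(-0.439), np.float64(0.172))]
400 [(np.float64(0.465), np.float64(-0.425), np.float64(0.162)), (np.float64(0.482), np.float64(-0.434), np.float64(0.165)), (np.float64(0.497), np.float64(-0.443), np.float64(0.168))]
405 [(np.float64(0.462), np.float64(-0.432), np.float64(0.162)), (np.float64(0.479), np.float64(-0.443), np.float64(0.167)), (np.float64(0.495), np.float64(-0.449), np.float64(0.167))]
410 [(np.float64(0.459), np.float64(-0.441), np.float64(0.166)), (np.float64(0.476), np.float64(-0.449), np.float64(0.166)), (np.float64(0.491), np.float64(-0.456), np.float64(0.
[... 953 characters left out ...]
t64(-0.464), np.float64(0.143)), (np.float64(0.47), np.float64(-0.464), np.float64(0.132)), (np.float64(0.487), np.float64(-0.467), np.float64(0.127))]
445 [(np.float64(0.449), np.float64(-0.464), np.float64(0.134)), (np.float64(0.47), np.float64(-0.465), np.float64(0.123)), (np.float64(0.522), np.float64(-0.401), np.float64(0.007))]
450 [(np.float64(0.45), np.float64(-0.463), np.float64(0.122)), (np.float64(0.5), np.float64(-0.4), np.float64(0.007)), (np.float64(0.519), np.float64(-0.408), np.float64(0.006))]
455 [(np.float64(0.475), np.float64(-0.398), np.float64(0.005)), (np.float64(0.497), np.float64(-0.407), np.float64(0.006)), (np.float64(0.516), np.float64(-0.415), np.float64(0.006))]
```

>>> {"op": "step_arm", "data": {"deltas": [{"dp": [0, 0, 0.8], "twist": 0}, {"dp": [0, 0, 0.8], "twist": 0}, {"dp": [0, 0, 0.8], "twist": 0}, {"dp": [0, 0, 0.3], "twist": 0}, {"dp": [0, 0, 0.12], "twist": 0}, {"dp": [0, 0, 0], "twist": 0}, {"dp": [0, 0, 0], "twist": 0}]}}

```text
time_s: 14.0
ee_pos: [0.476, -0.4385, 0.0296]
eef_rot: [3.14, 0.002, 1.503]
force: [-0.2, -0.8, -0.7]
grip_width: 0.0478
grip_force: 40.0
```

>>> {"op": "step_arm", "data": {"deltas": [{"dp": [0, 0, 0], "twist": 0}, {"dp": [0, 0, 0], "twist": 0}, {"dp": [0, 0, 0], "twist": 0}, {"dp": [0, 0, -0.3], "twist": 0}, {"dp": [0, 0, -0.8], "twist": 0}, {"dp": [0, 0, -0.8], "twist": 0}, {"dp": [0, 0, -0.9], "twist": 0}, {"dp": [0, 0, 0], "twist": 0}], "gripper": 0.32}}

```text
time_s: 14.8
ee_pos: [0.4768, -0.4396, 0.1466]
eef_rot: [3.135, 0.006, 1.503]
force: [0.8, 0.5, 0.6]
grip_width: 0.0619
grip_force: 0.0
```

```bash
python3 - <<'E'
from h import *
parts(names=("sink1","speaker1"))
s=go(.5445,-.1543,.125,79.7); s=go(z=.022,start=s)
E
```

```text
sink1 0.87 [458.1 126.8] [48.  39.9] 21.7 50.0 px [245. 325.]
sink1 0.68 [ 544.4 -155.1] [49.6 39.6] 79.8 49.5 px [391. 278.]
sink1 0.6 [543.3 138.2] [48.1 39.2] -75.5 49.8 px [239. 281.]
speaker1 0.61 [548.   11.4] [59.6 36.1] -50.5 38.6 px [305. 278.]
speaker1 0.55 [ 457.4 -142.8] [60.4 36.5] -23.5 38.9 px [386. 324.]
[{"dp": [0.9, 0.16, 0.05], "twist": 0.2}, {"dp": [0.9, 0.14, 0.05], "twist": 0.2}, {"dp": [0.9, 0.13, 0.05], "twist": 0.2}, {"dp": [0.91, 0.12, 0.04], "twist": 0.2}, {"dp": [0.91, 0.11, 0.05], "twist": 0.2}, {"dp": [0.91, 0.09, 0.04], "twist": 0.2}, {"dp": [0.9, 0.08, 0.05], "twist": 0.2}, {"dp": [0.91, 0.07, 0.04], "twist": 0.2}]
end [ 0.5447 -0.1543  0.125 ] 79.7
[{"dp": [0.0, 0.0, 0.86], "twist": 0.0}, {"dp": [0.0, 0.0, 0.86], "twist": 0.0}, {"dp": [0.0, 0.0, 0.86], "twist": 0.0}]
end [ 0.5447 -0.1543  0.0218] 79.7
```

>>> {"op": "step_arm", "data": {"deltas": [{"dp": [0.9, 0.16, 0.05], "twist": 0.2}, {"dp": [0.9, 0.14, 0.05], "twist": 0.2}, {"dp": [0.9, 0.13, 0.05], "twist": 0.2}, {"dp": [0.91, 0.12, 0.04], "twist": 0.2}, {"dp": [0.91, 0.11, 0.05], "twist": 0.2}, {"dp": [0.91, 0.09, 0.04], "twist": 0.2}, {"dp": [0.9, 0.08, 0.05], "twist": 0.2}, {"dp": [0.9, 0.07, 0.04], "twist": 0.2}, {"dp": [0, 0, 0], "twist": 0}, {"dp": [0, 0, 0.4], "twist": 0}]}}

```text
time_s: 15.95
ee_pos: [0.5454, -0.1544, 0.1097]
eef_rot: [3.14, 0.0, 1.393]
force: [1.5, 0.0, 0.0]
grip_width: 0.0622
grip_force: 0.0
```

>>> {"op": "step_arm", "data": {"deltas": [{"dp": [0, 0, 0.8], "twist": 0}, {"dp": [0, 0, 0.8], "twist": 0}, {"dp": [0, 0, 0.4], "twist": 0}, {"dp": [0, 0, 0.1], "twist": 0}, {"dp": [0, 0, 0], "twist": 0}, {"dp": [0, 0, 0], "twist": 0}]}}

```text
time_s: 16.55
ee_pos: [0.5452, -0.1553, 0.026]
eef_rot: [3.141, 0.0, 1.391]
force: [0.1, 0.7, 0.2]
grip_width: 0.0627
grip_force: 0.0
```

>>> {"op": "step_arm", "data": {"deltas": [{"dp": [0, 0, 0], "twist": 0}, {"dp": [0, 0, 0], "twist": 0}, {"dp": [0, 0, 0], "twist": 0}, {"dp": [0, 0, 0], "twist": 0}, {"dp": [0, 0, 0], "twist": 0}, {"dp": [0, 0, 0], "twist": 0}, {"dp": [0, 0, -0.4], "twist": 0}, {"dp": [0, 0, -0.8], "twist": 0}, {"dp": [0, 0, -0.8], "twist": 0}, {"dp": [0, 0, -0.8], "twist": 0}, {"dp": [0, 0, 0], "twist": 0}], "gripper": -1}}

```text
time_s: 17.65
ee_pos: [0.5465, -0.1554, 0.1415]
eef_rot: [3.135, 0.001, 1.391]
force: [0.3, -0.8, 0.5]
grip_width: 0.0004
grip_force: 0.0
```

```bash
python3 - <<'E'
from h import *
s=go(*bin_pt("R",-58,-2),.13,86.1)
E
```

```text
[{"dp": [-0.85, -0.09, 0.04], "twist": -0.23}, {"dp": [-0.85, -0.1, 0.04], "twist": -0.23}, {"dp": [-0.85, -0.12, 0.04], "twist": -0.23}, {"dp": [-0.84, -0.13, 0.04], "twist": -0.23}, {"dp": [-0.84, -0.14, 0.04], "twist": -0.23}, {"dp": [-0.84, -0.16, 0.04], "twist": -0.22}, {"dp": [-0.84, -0.17, 0.05], "twist": -0.23}]
end [ 0.4794 -0.3851  0.1299] 86.1
```

Grip width is 0, so the grasp missed. Checking where the sink is now.

>>> {"op": "step_arm", "data": {"deltas": [{"dp": [-0.9, 0, -0.2], "twist": 0}, {"dp": [-0.9, 0, 0], "twist": 0}, {"dp": [-0.9, 0, 0], "twist": 0}, {"dp": [-0.9, 0, 0], "twist": 0}, {"dp": [0, 0, 0], "twist": 0}, {"dp": [0, 0, 0], "twist": 0}, {"dp": [0, 0, 0], "twist": 0}], "gripper": 0.36}}

```text
time_s: 18.35
ee_pos: [0.5191, -0.2956, 0.1447]
eef_rot: [-3.141, -0.0, 1.392]
force: [0.1, -0.4, 0.1]
grip_width: 0.0533
grip_force: 0.0
```

```bash
python3 - <<'E'
from h import *
p,W=parts(names=("sink1","speaker1"))
cv2.imwrite("pics/t2.png",p[:,:,::-1])
E
```

```text
sink1 0.75 [458.5 127. ] [49.3 40. ] 21.2 50.0 px [245. 325.]
sink1 0.63 [ 544.7 -155.4] [50.5 40.6] 79.5 49.7 px [391. 277.]
sink1 0.56 [543.9 139.2] [49.8 40.7] -75.8 50.0 px [239. 281.]
speaker1 0.93 [ 457.3 -142.3] [59.6 35.8] -23.5 38.4 px [386. 323.]
speaker1 0.59 [547.7  11.7] [58.7 36.1] -50.9 38.9 px [305. 278.]
```

View pics/t2.png

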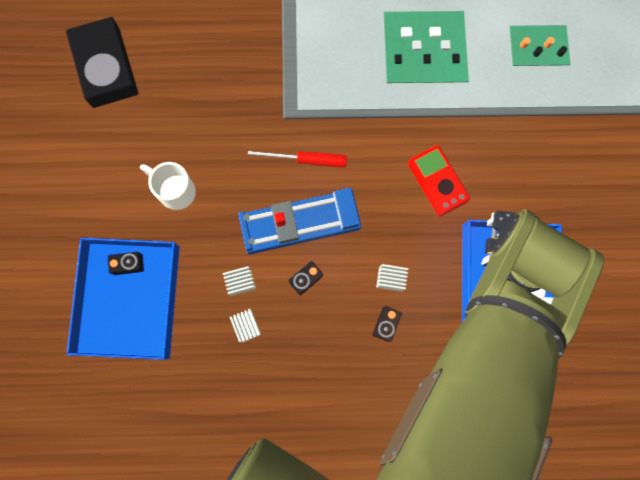

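The sink is unmoved at (391,277). I'll retry with a longer close and read the grip before lifting.

```bash
python3 - <<'E'
from h import *
s=go(.5448,-.1553,.13,79.7,n=6)
s=go(z=.02,start=s)
E
```

```text
[{"dp": [0.59, 0.0, 0.06], "twist": 0.0}, {"dp": [0.6, 0.0, 0.06], "twist": 0.0}, {"dp": [0.59, 0.0, 0.06], "twist": 0.0}, {"dp": [0.6, 0.0, 0.07], "twist": 0.01}, {"dp": [0.59, 0.0, 0.06], "twist": 0.0}, {"dp": [0.6, 0.0, 0.07], "twist": 0.01}]
end [ 0.5447 -0.1551  0.1299] 79.7
[{"dp": [0.0, 0.0, 0.92], "twist": 0.0}, {"dp": [0.0, 0.0, 0.91], "twist": 0.0}, {"dp": [0.0, 0.0, 0.92], "twist": 0.0}]
end [ 0.5447 -0.1551  0.0199] 79.7
```

>>> {"op": "step_arm", "data": {"deltas": [{"dp": [0.6, 0, 0.06], "twist": 0}, {"dp": [0.6, 0, 0.06], "twist": 0}, {"dp": [0.6, 0, 0.06], "twist": 0}, {"dp": [0.6, 0, 0.06], "twist": 0}, {"dp": [0.6, 0, 0.06], "twist": 0}, {"dp": [0.57, 0, 0.06], "twist": 0}, {"dp": [0, 0, 0], "twist": 0}, {"dp": [0, 0, 0.92], "twist": 0}, {"dp": [0, 0, 0.92], "twist": 0}, {"dp": [0, 0, 0.7], "twist": 0}, {"dp": [0, 0, 0.21], "twist": 0}, {"dp": [0, 0, 0], "twist": 0}]}}

```text
time_s: 19.7
ee_pos: [0.5443, -0.1562, 0.0203]
eef_rot: [-3.14, -0.0, 1.391]
force: [0.7, 0.3, 0.6]
grip_width: 0.0639
grip_force: 0.0
```

>>> {"op": "step_arm", "data": {"deltas": [{"dp": [0, 0, 0], "twist": 0}, {"dp": [0, 0, 0], "twist": 0}, {"dp": [0, 0, 0], "twist": 0}, {"dp": [0, 0, 0], "twist": 0}, {"dp": [0, 0, 0], "twist": 0}, {"dp": [0, 0, 0], "twist": 0}, {"dp": [0, 0, 0], "twist": 0}, {"dp": [0, 0, 0], "twist": 0}], "gripper": -1}}

```text
time_s: 20.5
ee_pos: [0.545, -0.1562, 0.0217]
eef_rot: [3.14, 0.0, 1.391]
force: [-1.9, 0.3, 7.1]
grip_width: 0.0384
grip_force: 40.0
```

>>> {"op": "step_arm", "data": {"deltas": [{"dp": [0, 0, -0.3], "twist": 0}, {"dp": [0, 0, -0.4], "twist": 0}, {"dp": [0, 0, -0.5], "twist": 0}, {"dp": [0, 0, -0.5], "twist": 0}, {"dp": [0, 0, -0.5], "twist": 0}, {"dp": [0, 0, -0.4], "twist": 0}, {"dp": [0, 0, 0], "twist": 0}]}}

```text
time_s: 21.2
ee_pos: [0.5455, -0.1563, 0.1274]
eef_rot: [3.138, 0.001, 1.391]
force: [0.9, 0.0, -2.2]
grip_width: 0.0379
grip_force: 40.0
```

```bash
python3 - <<'E'
from h import *
s=go(*bin_pt("R",-58,-2),.13,86.1)
E
```

```text
[{"dp": [-0.85, -0.09, -0.01], "twist": -0.23}, {"dp": [-0.84, -0.1, -0.01], "twist": -0.23}, {"dp": [-0.84, -0.11, -0.01], "twist": -0.23}, {"dp": [-0.84, -0.13, -0.01], "twist": -0.23}, {"dp": [-0.84, -0.14, -0.01], "twist": -0.23}, {"dp": [-0.84, -0.15, -0.01], "twist": -0.22}, {"dp": [-0.84, -0.17, 0.0], "twist": -0.23}]
end [ 0.4793 -0.3853  0.1298] 86.1
```

>>> {"op": "step_arm", "data": {"deltas": [{"dp": [-0.85, -0.09, 0], "twist": -0.23}, {"dp": [-0.85, -0.1, 0], "twist": -0.23}, {"dp": [-0.84, -0.12, 0], "twist": -0.23}, {"dp": [-0.84, -0.13, 0], "twist": -0.23}, {"dp": [-0.84, -0.14, 0], "twist": -0.23}, {"dp": [-0.84, -0.15, 0], "twist": -0.22}, {"dp": [-0.84, -0.17, 0], "twist": -0.23}, {"dp": [0, 0, 0], "twist": 0}, {"dp": [0, 0, 0], "twist": 0}]}}

```text
time_s: 22.1
ee_pos: [0.4773, -0.3854, 0.1238]
eef_rot: [-3.14, -0.001, 1.501]
force: [1.1, 0.1, -1.1]
grip_width: 0.0379
grip_force: 40.0
```

>>> {"op": "step_arm", "data": {"deltas": [{"dp": [0, 0, 0.8], "twist": 0}, {"dp": [0, 0, 0.8], "twist": 0}, {"dp": [0, 0, 0.6], "twist": 0}, {"dp": [0, 0, 0.25], "twist": 0}, {"dp": [0, 0, 0.05], "twist": 0}, {"dp": [0, 0, 0], "twist": 0}, {"dp": [0, 0, 0], "twist": 0}]}}

```text
time_s: 22.8
ee_pos: [0.4784, -0.3851, 0.0254]
eef_rot: [3.141, 0.0, 1.503]
force: [0.7, -0.6, -0.7]
grip_width: 0.0387
grip_force: 40.0
```

>>> {"op": "step_arm", "data": {"deltas": [{"dp": [0, 0, 0], "twist": 0}, {"dp": [0, 0, 0], "twist": 0}, {"dp": [0, 0, 0], "twist": 0}, {"dp": [0, 0, -0.3], "twist": 0}, {"dp": [0, 0, -0.8], "twist": 0}, {"dp": [0, 0, -0.8], "twist": 0}, {"dp": [0, 0, -0.8], "twist": 0}, {"dp": [0, 0, 0], "twist": 0}], "gripper": 0.15}}

```text
time_s: 23.6
ee_pos: [0.4794, -0.3867, 0.1386]
eef_rot: [3.135, 0.005, 1.503]
force: [-0.1, -0.6, 0.6]
grip_width: 0.0539
grip_force: 0.0
```

```bash
python3 - <<'E'
from h import *
parts(names=("sink1","speaker1"))
s=go(.4574,-.1427,.11,156.5); s=go(z=.012,start=s)
E
```

```text
sink1 0.8 [458.5 127. ] [48.8 40.1] 21.7 50.3 px [245. 325.]
sink1 0.75 [543.9 139.3] [49.7 41.3] -76.0 50.1 px [239. 280.]
sink1 0.64 [ 479.3 -380.8] [49.3 40.6] 86.7 53.2 px [510. 309.]
sink1 0.48 [ 537.3 -386.2] [220.7 182. ] -4.1 50.7 px [500. 275.]
speaker1 0.85 [ 457.5 -142.9] [60.3 36.6] -23.7 38.6 px [387. 323.]
speaker1 0.57 [547.9  11.7] [59.5 36.4] -50.2 38.5 px [305. 278.]
[{"dp": [0.32, -0.05, 0.03], "twist": -0.93}, {"dp": [0.32, -0.03, 0.03], "twist": -0.93}, {"dp": [0.32, -0.01, 0.03], "twist": -0.93}, {"dp": [0.32, 0.01, 0.03], "twist": -0.93}, {"dp": [0.32, 0.04, 0.03], "twist": -0.93}, {"dp": [0.31, 0.06, 0.03], "twist": -0.93}, {"dp": [0.31, 0.08, 0.03], "twist": -0.92}, {"dp": [0.31, 0.09, 0.03], "twist": -0.93}, {"dp": [0.3, 0.11, 0.03], "twist": -0.92}, {"dp": [0.29, 0.13, 0.03], "twist": -0.93}, {"dp": [0.28, 0.15, 0.03], "twist": -0.92}, {"dp": [0.27, 0.17, 0.03], "twist": -0.93}]
[{"dp": [0.26, 0.19, 0.03], "twist": -0.92}, {"dp": [0.25, 0.2, 0.03], "twist": -0.93}, {"dp": [0.23, 0.22, 0.03], "twist": -0.92}, {"dp": [0.22, 0.24, 0.03], "twist": -0.93}, {"dp": [0.2, 0.25, 0.03], "twist": -0.92}, {"dp": [0.18, 0.26, 0.03], "twist": -0.93}, {"dp": [0.17, 0.27, 0.03], "twist": -0.92}]
end [ 0.4574 -0.1428  0.1099] 156.5
[{"dp": [0.0, 0.0, 0.82], "twist": 0.0}, {"dp": [0.0, 0.0, 0.81], "twist": 0.0}, {"dp": [0.0, 0.0, 0.82], "twist": 0.0}]
end [ 0.4574 -0.1428  0.0119] 156.5
```

>>> {"op": "step_arm", "data": {"deltas": [{"dp": [0.32, -0.05, 0.03], "twist": -0.93}, {"dp": [0.32, -0.03, 0.03], "twist": -0.93}, {"dp": [0.32, -0.01, 0.03], "twist": -0.93}, {"dp": [0.32, 0.01, 0.03], "twist": -0.93}, {"dp": [0.32, 0.04, 0.03], "twist": -0.93}, {"dp": [0.31, 0.06, 0.03], "twist": -0.93}, {"dp": [0.31, 0.08, 0.03], "twist": -0.92}, {"dp": [0.31, 0.09, 0.03], "twist": -0.93}, {"dp": [0.3, 0.11, 0.03], "twist": -0.92}, {"dp": [0.29, 0.13, 0.03], "twist": -0.93}, {"dp": [0.28, 0.15, 0.03], "twist": -0.92}, {"dp": [0.27, 0.17, 0.03], "twist": -0.93}], "gripper": 0.35}}

```text
time_s: 24.95
ee_pos: [0.464, -0.2315, 0.1172]
eef_rot: [-3.141, -0.002, 2.282]
force: [-0.1, -0.9, -0.5]
grip_width: 0.0635
grip_force: 0.0
```

>>> {"op": "step_arm", "data": {"deltas": [{"dp": [0.26, 0.19, 0.03], "twist": -0.92}, {"dp": [0.25, 0.2, 0.03], "twist": -0.93}, {"dp": [0.23, 0.22, 0.03], "twist": -0.92}, {"dp": [0.22, 0.24, 0.03], "twist": -0.93}, {"dp": [0.2, 0.25, 0.03], "twist": -0.92}, {"dp": [0.18, 0.26, 0.03], "twist": -0.93}, {"dp": [0.17, 0.27, 0.03], "twist": -0.92}, {"dp": [0, 0, 0], "twist": 0}, {"dp": [0, 0, 0], "twist": 0}]}}

```text
time_s: 25.85
ee_pos: [0.4574, -0.143, 0.1095]
eef_rot: [-3.141, -0.001, 2.73]
force: [-0.6, 0.6, 0.2]
grip_width: 0.0635
grip_force: 0.0
```

```bash
python3 - <<'E'
from h import *
parts(names=("speaker1",))
s=go(.4574,-.1428,.008,156.5)
E
```

```text
speaker1 0.6 [548.4  11.4] [60.  36.4] -50.6 38.8 px [305. 278.]
[{"dp": [0.0, 0.0, 0.85], "twist": -0.01}, {"dp": [0.0, 0.01, 0.85], "twist": -0.01}, {"dp": [0.01, 0.0, 0.84], "twist": -0.01}]
end [ 0.4574 -0.1429  0.0081] 156.5
```

>>> {"op": "step_arm", "data": {"deltas": [{"dp": [0, 0, 0.8], "twist": 0}, {"dp": [0, 0, 0.8], "twist": 0}, {"dp": [0, 0, 0.6], "twist": 0}, {"dp": [0, 0, 0.25], "twist": 0}, {"dp": [0, 0, 0.1], "twist": 0}, {"dp": [0, 0, 0], "twist": 0}]}}

```text
time_s: 26.55
ee_pos: [0.4579, -0.1433, 0.0083]
eef_rot: [3.142, 0.0, 2.731]
force: [-0.0, -0.6, 0.6]
grip_width: 0.0635
grip_force: 0.0
```

>>> {"op": "step_arm", "data": {"deltas": [{"dp": [0, 0, 0], "twist": 0}, {"dp": [0, 0, 0], "twist": 0}, {"dp": [0, 0, 0], "twist": 0}, {"dp": [0, 0, 0], "twist": 0}, {"dp": [0, 0, 0], "twist": 0}, {"dp": [0, 0, 0], "twist": 0}, {"dp": [0, 0, 0], "twist": 0}, {"dp": [0, 0, 0], "twist": 0}], "gripper": -1}}

```text
time_s: 27.35
ee_pos: [0.4579, -0.1431, 0.0083]
eef_rot: [-3.142, 0.001, 2.731]
force: [-0.8, -0.1, 6.1]
grip_width: 0.0348
grip_force: 40.0
```

>>> {"op": "step_arm", "data": {"deltas": [{"dp": [0, 0, -0.4], "twist": 0}, {"dp": [0, 0, -0.6], "twist": 0}, {"dp": [0, 0, -0.8], "twist": 0}, {"dp": [0, 0, -0.8], "twist": 0}, {"dp": [0, 0, -0.4], "twist": 0}, {"dp": [0, 0, 0], "twist": 0}]}}

```text
time_s: 27.95
ee_pos: [0.4585, -0.1432, 0.1298]
eef_rot: [3.141, 0.004, 2.732]
force: [0.0, -0.8, -1.6]
grip_width: 0.035
grip_force: 40.0
```

```bash
python3 - <<'E'
from h import *
s=go(*bin_pt("L",-55,-42),.13,176.3)
E
```

```text
[{"dp": [0.36, 0.81, 0.0], "twist": -0.38}, {"dp": [0.33, 0.82, 0.0], "twist": -0.38}, {"dp": [0.31, 0.83, 0.0], "twist": -0.38}, {"dp": [0.29, 0.84, 0.0], "twist": -0.38}, {"dp": [0.27, 0.85, 0.0], "twist": -0.38}, {"dp": [0.25, 0.86, 0.0], "twist": -0.38}, {"dp": [0.22, 0.86, 0.0], "twist": -0.38}, {"dp": [0.2, 0.87, 0.0], "twist": -0.38}, {"dp": [0.18, 0.87, 0.0], "twist": -0.38}, {"dp": [0.15, 0.88, 0.0], "twist": -0.38}, {"dp": [0.13, 0.88, 0.0], "twist": -0.38}, {"dp": [0.11, 0.88, 0.0], "twist": -0.38}]
[{"dp": [0.08, 0.89, -0.01], "twist": -0.39}]
end [0.4574 0.3193 0.1302] 176.3
```

>>> {"op": "step_arm", "data": {"deltas": [{"dp": [0.36, 0.81, 0], "twist": -0.38}, {"dp": [0.33, 0.82, 0], "twist": -0.38}, {"dp": [0.31, 0.83, 0], "twist": -0.38}, {"dp": [0.29, 0.84, 0], "twist": -0.38}, {"dp": [0.27, 0.85, 0], "twist": -0.38}, {"dp": [0.25, 0.86, 0], "twist": -0.38}, {"dp": [0.22, 0.86, 0], "twist": -0.38}, {"dp": [0.2, 0.87, 0], "twist": -0.38}, {"dp": [0.18, 0.87, 0], "twist": -0.38}, {"dp": [0.15, 0.88, 0], "twist": -0.38}, {"dp": [0.13, 0.88, 0], "twist": -0.38}, {"dp": [0.11, 0.88, 0], "twist": -0.38}]}}

```text
time_s: 29.15
ee_pos: [0.4557, 0.2851, 0.1262]
eef_rot: [-3.14, -0.002, 3.051]
force: [0.3, -0.3, -1.7]
grip_width: 0.0344
grip_force: 40.0
```

>>> {"op": "step_arm", "data": {"deltas": [{"dp": [0.08, 0.89, 0], "twist": -0.38}, {"dp": [0, 0, 0], "twist": 0}, {"dp": [0, 0, 0], "twist": 0}]}}

```text
time_s: 29.45
ee_pos: [0.4559, 0.3196, 0.1262]
eef_rot: [-3.14, -0.002, 3.077]
force: [0.2, -0.9, -0.1]
grip_width: 0.0348
grip_force: 40.0
```

>>> {"op": "step_arm", "data": {"deltas": [{"dp": [0, 0, 0.8], "twist": 0}, {"dp": [0, 0, 0.8], "twist": 0}, {"dp": [0, 0, 0.7], "twist": 0}, {"dp": [0, 0, 0.35], "twist": 0}, {"dp": [0, 0, 0.1], "twist": 0}, {"dp": [0, 0, 0], "twist": 0}, {"dp": [0, 0, 0], "twist": 0}]}}

```text
time_s: 30.15
ee_pos: [0.4573, 0.3198, 0.0192]
eef_rot: [3.141, 0.001, 3.076]
force: [0.2, 0.1, -0.9]
grip_width: 0.0349
grip_force: 40.0
```

>>> {"op": "step_arm", "data": {"deltas": [{"dp": [0, 0, 0], "twist": 0}, {"dp": [0, 0, 0], "twist": 0}, {"dp": [0, 0, 0], "twist": 0}, {"dp": [0, 0, -0.3], "twist": 0}, {"dp": [0, 0, -0.8], "twist": 0}, {"dp": [0, 0, -0.8], "twist": 0}, {"dp": [0, 0, -0.8], "twist": 0}, {"dp": [0, 0, 0], "twist": 0}, {"dp": [0, 0, 0], "twist": 0}], "gripper": 0.05}}

```text
time_s: 31.05
ee_pos: [0.4567, 0.3197, 0.1268]
eef_rot: [3.141, 0.001, 3.076]
force: [-0.5, -0.3, -0.9]
grip_width: 0.0495
grip_force: 0.0
```

```bash
python3 - <<'E'
from h import *
parts(names=("sink1","speaker1"))
s=go(.4583,.1269,.12,21.6)
E
```

```text
sink1 0.97 [458.2 127. ] [48.5 40.3] 21.8 49.8 px [245. 326.]
sink1 0.81 [ 479.3 -380.1] [47.4 39.8] 86.5 53.4 px [510. 309.]
sink1 0.66 [543.9 139.2] [49.7 40.9] -75.0 49.3 px [239. 280.]
speaker1 0.59 [548.1  11.3] [59.9 36.6] -50.5 38.5 px [306. 277.]
[{"dp": [-0.05, -0.69, 0.02], "twist": -0.9}, {"dp": [-0.01, -0.69, 0.02], "twist": -0.91}, {"dp": [0.03, -0.68, 0.02], "twist": -0.9}, {"dp": [0.08, -0.68, 0.02], "twist": -0.91}, {"dp": [0.12, -0.68, 0.01], "twist": -0.9}, {"dp": [0.16, -0.67, 0.02], "twist": -0.91}, {"dp": [0.21, -0.65, 0.01], "twist": -0.9}]
end [0.4581 0.1269 0.1202] 201.6
```

>>> {"op": "step_arm", "data": {"deltas": [{"dp": [-0.05, -0.69, 0.02], "twist": -0.9}, {"dp": [-0.01, -0.69, 0.02], "twist": -0.91}, {"dp": [0.03, -0.68, 0.02], "twist": -0.9}, {"dp": [0.08, -0.68, 0.02], "twist": -0.91}, {"dp": [0.12, -0.68, 0.01], "twist": -0.9}, {"dp": [0.16, -0.67, 0.02], "twist": -0.91}, {"dp": [0.21, -0.65, 0.01], "twist": -0.9}, {"dp": [0, 0, 0], "twist": 0}, {"dp": [0, 0, 0], "twist": 0}], "gripper": 0.35}}

```text
time_s: 32.1
ee_pos: [0.4584, 0.1271, 0.1207]
eef_rot: [3.141, -0.001, -2.767]
force: [-0.4, 0.4, -0.7]
grip_width: 0.0634
grip_force: 0.0
```

>>> {"op": "step_arm", "data": {"deltas": [{"dp": [0, 0, 0.8], "twist": 0}, {"dp": [0, 0, 0.8], "twist": 0}, {"dp": [0, 0, 0.6], "twist": 0}, {"dp": [0, 0, 0.3], "twist": 0}, {"dp": [0, 0, 0.1], "twist": 0}, {"dp": [0, 0, 0], "twist": 0}]}}

```text
time_s: 32.7
ee_pos: [0.4587, 0.1276, 0.0173]
eef_rot: [3.142, -0.0, -2.765]
force: [0.4, 0.7, 0.0]
grip_width: 0.0635
grip_force: 0.0
```

>>> {"op": "step_arm", "data": {"deltas": [{"dp": [0, 0, 0], "twist": 0}, {"dp": [0, 0, 0], "twist": 0}, {"dp": [0, 0, 0], "twist": 0}, {"dp": [0, 0, 0], "twist": 0}, {"dp": [0, 0, 0], "twist": 0}, {"dp": [0, 0, 0], "twist": 0}, {"dp": [0, 0, 0], "twist": 0}, {"dp": [0, 0, 0], "twist": 0}], "gripper": -1}}

```text
time_s: 33.5
ee_pos: [0.459, 0.1273, 0.0177]
eef_rot: [-3.141, 0.001, -2.765]
force: [-1.0, -0.3, 6.6]
grip_width: 0.0393
grip_force: 40.0
```

>>> {"op": "step_arm", "data": {"deltas": [{"dp": [0, 0, -0.4], "twist": 0}, {"dp": [0, 0, -0.6], "twist": 0}, {"dp": [0, 0, -0.8], "twist": 0}, {"dp": [0, 0, -0.8], "twist": 0}, {"dp": [0, 0, -0.4], "twist": 0}, {"dp": [0, 0, 0], "twist": 0}]}}

```text
time_s: 34.1
ee_pos: [0.4595, 0.1274, 0.139]
eef_rot: [-3.141, 0.003, -2.765]
force: [0.0, 0.2, -1.9]
grip_width: 0.0393
grip_force: 40.0
```

```bash
python3 - <<'E'
from h import *
p,W=world()
a=np.radians(-3.9);d=(W[...,:2]-np.array([.5372,-.3871]))*1000
B=np.stack([d[...,0]*np.cos(a)+d[...,1]*np.sin(a),-d[...,0]*np.sin(a)+d[...,1]*np.cos(a)],-1)
m=(abs(B[...,0])<98)&(abs(B[...,1])<78)&(W[...,2]>.035)
n,l,st,_=cv2.connectedComponentsWithStats(m.astype(np.uint8))
for i in range(1,n):
    q=B[l==i]
    if len(q)>40: print(len(q),cv2.minAreaRect(q.astype(np.float32)))
s=go(*bin_pt("R",6,45),.14,176.1)
E
```

```text
213 ((80.15672302246094, 8.491214752197266), (18.905662536621094, 51.930030822753906), 10.968146324157715)
67 ((65.7920913696289, 4.497310638427734), (3.3742403984069824, 51.48624038696289), 12.113471984863281)
64 ((58.51515579223633, 3.026092529296875), (3.127307415008545, 51.4398193359375), 11.230278015136719)
64 ((51.140342712402344, 2.4140682220458984), (3.9062843322753906, 50.48550033569336), 12.24819278717041)
548 ((-57.74742889404297, -58.34012985229492), (38.013694763183594, 50.64236831665039), 89.24565124511719)
64 ((-39.52536392211914, 1.9553699493408203), (49.36396789550781, 3.1974174976348877), 89.73641204833984)
62 ((-47.13642120361328, 1.3305015563964844), (49.23223876953125, 3.2763874530792236), 89.77427673339844)
61 ((-54.506256103515625, 0.9655494689941406), (49.9835090637207, 2.9742438793182373), 89.848388671875)
60 ((-61.9378776550293, 1.6697978973388672), (2.948617935180664, 49.27455520629883), 0.010743900202214718)
61 ((-69.42340087890625, 1.028411865234375), (50.177734375, 2.9507696628570557), 89.80316925048828)
61 ((-76.95842742919922, 0.6247596740722656), (2.732311248779297, 52.14383316040039), 0.3907015025615692)
[{"dp": [0.18, -0.9, -0.01], "twist": 0.49}, {"dp": [0.14, -0.91, 0.0], "twist": 0.49}, {"dp": [0.11, -0.91, -0.01], "twist": 0.49}, {"dp": [0.08, -0.92, 0.0], "twist": 0.49}, {"dp": [0.05, -0.92, -0.01], "twist": 0.49}, {"dp": [0.02, -0.92, 0.0], "twist": 0.49}, {"dp": [-0.01, -0.92, -0.01], "twist": 0.49}, {"dp": [-0.04, -0.92, 0.0], "twist": 0.49}, {"dp": [-0.07, -0.91, -0.01], "twist": 0.49}, {"dp": [-0.11, -0.91, 0.0], "twist": 0.49}, {"dp": [-0.14, -0.91, -0.01], "twist": 0.49}, {"dp": [-0.16, -0.9, 0.0], "twist": 0.49}]
[{"dp": [-0.2, -0.9, -0.01], "twist": 0.49}]
end [ 0.5462 -0.3425  0.1401] -183.9
```

```bash
python3 - <<'E'
from h import *
s=go(*bin_pt("R",6,-43),.14,176.1)
E
```

```text
[{"dp": [0.2, -0.86, 0.0], "twist": 0.4}, {"dp": [0.18, -0.86, 0.0], "twist": 0.4}, {"dp": [0.15, -0.87, 0.0], "twist": 0.4}, {"dp": [0.13, -0.87, -0.01], "twist": 0.4}, {"dp": [0.11, -0.87, 0.0], "twist": 0.4}, {"dp": [0.08, -0.88, -0.01], "twist": 0.4}, {"dp": [0.06, -0.88, 0.0], "twist": 0.4}, {"dp": [0.03, -0.88, -0.01], "twist": 0.4}, {"dp": [0.01, -0.88, 0.0], "twist": 0.4}, {"dp": [-0.02, -0.88, -0.01], "twist": 0.4}, {"dp": [-0.04, -0.88, 0.0], "twist": 0.4}, {"dp": [-0.07, -0.88, -0.01], "twist": 0.39}]
[{"dp": [-0.09, -0.88, 0.0], "twist": 0.4}, {"dp": [-0.12, -0.87, -0.01], "twist": 0.39}, {"dp": [-0.14, -0.87, 0.0], "twist": 0.4}, {"dp": [-0.16, -0.86, -0.01], "twist": 0.39}]
end [ 0.5404 -0.4304  0.1401] -183.9
```

>>> {"op": "step_arm", "data": {"deltas": [{"dp": [0.2, -0.86, 0], "twist": 0.4}, {"dp": [0.18, -0.86, 0], "twist": 0.4}, {"dp": [0.15, -0.87, 0], "twist": 0.4}, {"dp": [0.13, -0.87, 0], "twist": 0.4}, {"dp": [0.11, -0.87, 0], "twist": 0.4}, {"dp": [0.08, -0.88, 0], "twist": 0.4}, {"dp": [0.06, -0.88, 0], "twist": 0.4}, {"dp": [0.03, -0.88, 0], "twist": 0.4}, {"dp": [0.01, -0.88, 0], "twist": 0.4}, {"dp": [-0.02, -0.88, 0], "twist": 0.4}, {"dp": [-0.04, -0.88, 0], "twist": 0.4}, {"dp": [-0.07, -0.88, 0], "twist": 0.39}]}}

```text
time_s: 35.35
ee_pos: [0.5191, -0.2922, 0.1349]
eef_rot: [3.14, -0.002, -3.101]
force: [1.0, 1.2, -1.9]
grip_width: 0.0393
grip_force: 40.0
```

>>> {"op": "step_arm", "data": {"deltas": [{"dp": [-0.09, -0.88, 0], "twist": 0.4}, {"dp": [-0.12, -0.87, 0], "twist": 0.39}, {"dp": [-0.14, -0.87, 0], "twist": 0.4}, {"dp": [-0.16, -0.86, 0], "twist": 0.39}, {"dp": [0, 0, 0], "twist": 0}, {"dp": [0, 0, 0], "twist": 0}]}}

```text
time_s: 35.95
ee_pos: [0.5396, -0.4302, 0.1345]
eef_rot: [3.139, -0.003, 3.073]
force: [-0.4, 0.2, -0.7]
grip_width: 0.0394
grip_force: 40.0
```

>>> {"op": "step_arm", "data": {"deltas": [{"dp": [0, 0, 0.8], "twist": 0}, {"dp": [0, 0, 0.8], "twist": 0}, {"dp": [0, 0, 0.7], "twist": 0}, {"dp": [0, 0, 0.3], "twist": 0}, {"dp": [0, 0, 0.1], "twist": 0}, {"dp": [0, 0, 0], "twist": 0}, {"dp": [0, 0, 0], "twist": 0}]}}

```text
time_s: 36.65
ee_pos: [0.5409, -0.4307, 0.0308]
eef_rot: [-3.14, 0.002, 3.074]
force: [0.1, -0.3, -1.3]
grip_width: 0.0391
grip_force: 40.0
```

>>> {"op": "step_arm", "data": {"deltas": [{"dp": [0, 0, 0], "twist": 0}, {"dp": [0, 0, 0], "twist": 0}, {"dp": [0, 0, 0], "twist": 0}, {"dp": [0, 0, -0.3], "twist": 0}, {"dp": [0, 0, -0.8], "twist": 0}, {"dp": [0, 0, -0.8], "twist": 0}, {"dp": [0, 0, -0.8], "twist": 0}, {"dp": [0, 0, 0], "twist": 0}, {"dp": [0, 0, 0], "twist": 0}], "gripper": 0.12}}

```text
time_s: 37.55
ee_pos: [0.5404, -0.4306, 0.1383]
eef_rot: [-3.141, 0.001, 3.074]
force: [0.2, -0.4, -1.1]
grip_width: 0.0525
grip_force: 0.0
```

```bash
python3 - <<'E'
from h import *
parts(names=("sink1","speaker1"))
s=go(.548,.0114,.12,-50.5+180)
E
```

```text
sink1 0.82 [ 539.5 -428. ] [50.3 42.2] -4.2 52.5 px [530. 279.]
sink1 0.69 [ 479.3 -380.7] [48.9 40.1] 86.3 53.7 px [510. 309.]
sink1 0.61 [543.3 139.3] [49.7 39.8] -75.1 49.8 px [239. 281.]
speaker1 0.76 [458.3 321.9] [59.7 37.2] -3.9 42.9 px [142. 328.]
speaker1 0.58 [547.8  11.3] [59.3 36.2] -48.7 38.2 px [305. 278.]
[{"dp": [0.05, 0.92, 0.03], "twist": 0.97}, {"dp": [0.11, 0.91, 0.03], "twist": 0.97}, {"dp": [0.17, 0.9, 0.03], "twist": 0.97}, {"dp": [0.23, 0.89, 0.03], "twist": 0.97}, {"dp": [0.29, 0.87, 0.04], "twist": 0.97}, {"dp": [0.35, 0.85, 0.03], "twist": 0.97}, {"dp": [0.4, 0.83, 0.04], "twist": 0.97}, {"dp": [0.46, 0.8, 0.03], "twist": 0.97}, {"dp": [0.51, 0.77, 0.04], "twist": 0.97}, {"dp": [0.56, 0.73, 0.03], "twist": 0.97}, {"dp": [0.61, 0.69, 0.04], "twist": 0.98}, {"dp": [0.66, 0.64, 0.03], "twist": 0.97}]
end [0.5482 0.0113 0.12  ] 129.5
```

>>> {"op": "step_arm", "data": {"deltas": [{"dp": [0.05, 0.92, 0.03], "twist": 0.97}, {"dp": [0.11, 0.91, 0.03], "twist": 0.97}, {"dp": [0.17, 0.9, 0.03], "twist": 0.97}, {"dp": [0.23, 0.89, 0.03], "twist": 0.97}, {"dp": [0.29, 0.87, 0.04], "twist": 0.97}, {"dp": [0.35, 0.85, 0.03], "twist": 0.97}, {"dp": [0.4, 0.83, 0.04], "twist": 0.97}, {"dp": [0.46, 0.8, 0.03], "twist": 0.97}, {"dp": [0.51, 0.77, 0.04], "twist": 0.97}, {"dp": [0.56, 0.73, 0.03], "twist": 0.97}, {"dp": [0.61, 0.69, 0.04], "twist": 0.98}, {"dp": [0.66, 0.64, 0.03], "twist": 0.97}], "gripper": 0.35}}

```text
time_s: 38.9
ee_pos: [0.548, 0.0125, 0.1203]
eef_rot: [-3.14, -0.001, 2.257]
force: [0.7, -0.3, 0.2]
grip_width: 0.0634
grip_force: 0.0
```

>>> {"op": "step_arm", "data": {"deltas": [{"dp": [0, 0, 0], "twist": 0}, {"dp": [0, 0, 0], "twist": 0}, {"dp": [0, 0, 0.8], "twist": 0}, {"dp": [0, 0, 0.8], "twist": 0}, {"dp": [0, 0, 0.7], "twist": 0}, {"dp": [0, 0, 0.3], "twist": 0}, {"dp": [0, 0, 0.16], "twist": 0}, {"dp": [0, 0, 0], "twist": 0}, {"dp": [0, 0, 0], "twist": 0}]}}

```text
time_s: 39.8
ee_pos: [0.5492, 0.0108, 0.0119]
eef_rot: [3.14, 0.001, 2.26]
force: [-0.0, 0.3, 0.2]
grip_width: 0.0635
grip_force: 0.0
```

>>> {"op": "step_arm", "data": {"deltas": [{"dp": [0, 0, 0], "twist": 0}, {"dp": [0, 0, 0], "twist": 0}, {"dp": [0, 0, 0], "twist": 0}, {"dp": [0, 0, 0], "twist": 0}, {"dp": [0, 0, 0], "twist": 0}, {"dp": [0, 0, 0], "twist": 0}, {"dp": [0, 0, 0], "twist": 0}, {"dp": [0, 0, 0], "twist": 0}], "gripper": -1}}

```text
time_s: 40.6
ee_pos: [0.5492, 0.011, 0.0116]
eef_rot: [3.14, 0.001, 2.26]
force: [-0.5, 1.3, 6.4]
grip_width: 0.0034
grip_force: 3.2
```

>>> {"op": "step_arm", "data": {"deltas": [{"dp": [0, 0, -0.4], "twist": 0}, {"dp": [0, 0, -0.6], "twist": 0}, {"dp": [0, 0, -0.8], "twist": 0}, {"dp": [0, 0, -0.8], "twist": 0}, {"dp": [0, 0, -0.6], "twist": 0}, {"dp": [0, 0, 0], "twist": 0}]}}

```text
time_s: 41.2
ee_pos: [0.55, 0.011, 0.1422]
eef_rot: [3.137, 0.004, 2.26]
force: [0.1, -0.7, -0.7]
grip_width: 0.0007
grip_force: 0.0
```

```bash
python3 - <<'E'
from h import *
s=go(*bin_pt("L",-55,42),.14,176.3)
E
```

```text
[{"dp": [0.75, 0.38, 0.0], "twist": -0.97}, {"dp": [0.72, 0.43, 0.0], "twist": -0.98}, {"dp": [0.69, 0.48, 0.01], "twist": -0.97}, {"dp": [0.65, 0.52, 0.0], "twist": -0.98}, {"dp": [0.62, 0.57, 0.01], "twist": -0.97}, {"dp": [0.58, 0.61, 0.0], "twist": -0.98}, {"dp": [0.53, 0.64, 0.01], "twist": -0.97}, {"dp": [0.49, 0.68, 0.0], "twist": -0.98}, {"dp": [0.44, 0.71, 0.01], "twist": -0.97}, {"dp": [0.39, 0.74, 0.0], "twist": -0.98}, {"dp": [0.34, 0.76, 0.01], "twist": -0.97}, {"dp": [0.29, 0.78, 0.0], "twist": -0.98}]
end [0.4627 0.4031 0.1402] 176.3
```

Missed again (width 0); maybe the speaker got knocked aside. Backing off to look.

>>> {"op": "step_arm", "data": {"deltas": [{"dp": [0.4, -0.8, 0], "twist": 0}, {"dp": [-0.5, -0.85, 0], "twist": 0}, {"dp": [-0.7, -0.7, 0], "twist": 0}, {"dp": [-0.7, -0.7, 0], "twist": 0}, {"dp": [-0.7, -0.7, 0], "twist": 0}, {"dp": [-0.7, -0.7, 0], "twist": 0}, {"dp": [0, 0, 0], "twist": 0}], "gripper": 0.35}}

```text
time_s: 41.9
ee_pos: [0.484, -0.1951, 0.1376]
eef_rot: [-3.141, -0.001, 2.256]
force: [0.0, 0.2, -0.3]
grip_width: 0.053
grip_force: 0.0
```

```bash
python3 - <<'E'
from h import *
p,W=parts(names=("sink1","speaker1"))
cv2.imwrite("pics/t3.png",p[:,:,::-1]); print(ctrl.get_obs()["ee_pos"])
E
```

```text
sink1 0.7 [ 539.5 -428.1] [50.3 42.4] -4.0 52.8 px [534. 277.]
sink1 0.66 [ 478.  -392.8] [39.1 26.4] -4.8 53.5 px [520. 312.]
sink1 0.65 [543.8 139.3] [49.9 40.7] -76.0 49.5 px [239. 281.]
speaker1 0.95 [549.6  12.9] [58.9 36.3] -50.7 38.7 px [304. 277.]
speaker1 0.56 [457.1 321.3] [57.5 36.1] -4.4 42.8 px [142. 328.]
speaker1 0.45 [ 524.9 -350.8] [207.2  57.2] -79.4 52.9 px [534. 277.]
[ 0.4847383  -0.19116221  0.13800433]
```

View pics/t3.png

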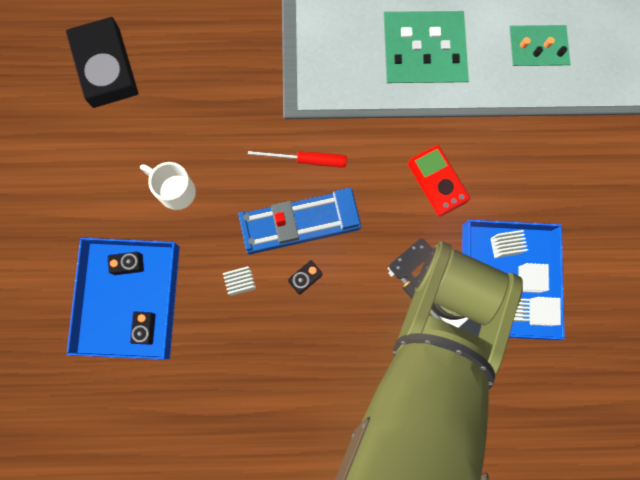

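The speaker barely moved (549.6, 12.9). Both failed grasps had less than 25 mm of finger overlap, so I'll go deeper.

```bash
python3 - <<'E'
from h import *
s=go(.5495,.0125,.12,129.4);
E
```

```text
[{"dp": [0.48, 0.75, 0.08], "twist": 0.0}, {"dp": [0.48, 0.75, 0.07], "twist": 0.0}, {"dp": [0.48, 0.75, 0.08], "twist": 0.01}, {"dp": [0.49, 0.75, 0.07], "twist": 0.0}, {"dp": [0.49, 0.74, 0.08], "twist": 0.01}, {"dp": [0.48, 0.75, 0.07], "twist": 0.0}]
end [0.5497 0.0125 0.12  ] 129.4
```

>>> {"op": "step_arm", "data": {"deltas": [{"dp": [0.48, 0.75, 0.08], "twist": 0}, {"dp": [0.48, 0.75, 0.07], "twist": 0}, {"dp": [0.48, 0.75, 0.08], "twist": 0}, {"dp": [0.49, 0.75, 0.07], "twist": 0}, {"dp": [0.49, 0.75, 0.08], "twist": 0}, {"dp": [0.48, 0.75, 0.07], "twist": 0}, {"dp": [0, 0, 0], "twist": 0}, {"dp": [0, 0, 0], "twist": 0}, {"dp": [0, 0, 0.8], "twist": 0}, {"dp": [0, 0, 0.8], "twist": 0}, {"dp": [0, 0, 0.6], "twist": 0}, {"dp": [0, 0, 0.3], "twist": 0}]}}

```text
time_s: 43.25
ee_pos: [0.5488, 0.0118, 0.0189]
eef_rot: [-3.14, -0.002, 2.26]
force: [0.4, 1.1, 0.8]
grip_width: 0.0634
grip_force: 0.0
```

>>> {"op": "step_arm", "data": {"deltas": [{"dp": [0, 0, 0.1], "twist": 0}, {"dp": [0, 0, 0], "twist": 0}, {"dp": [0, 0, 0], "twist": 0}]}}

```text
time_s: 43.55
ee_pos: [0.5508, 0.0122, 0.0179]
eef_rot: [3.14, 0.001, 2.26]
force: [-0.0, 0.5, -0.1]
grip_width: 0.0633
grip_force: 0.0
```

>>> {"op": "step_arm", "data": {"deltas": [{"dp": [0, 0, 0.2], "twist": 0}, {"dp": [0, 0, 0.1], "twist": 0}, {"dp": [0, 0, 0], "twist": 0}, {"dp": [0, 0, 0], "twist": 0}]}}

```text
time_s: 43.95
ee_pos: [0.5501, 0.0123, 0.0047]
eef_rot: [-3.141, -0.0, 2.26]
force: [0.4, -0.2, -0.0]
grip_width: 0.0633
grip_force: 0.0
```

>>> {"op": "step_arm", "data": {"deltas": [{"dp": [0, 0, 0], "twist": 0}, {"dp": [0, 0, 0], "twist": 0}, {"dp": [0, 0, 0], "twist": 0}, {"dp": [0, 0, 0], "twist": 0}, {"dp": [0, 0, 0], "twist": 0}, {"dp": [0, 0, 0], "twist": 0}, {"dp": [0, 0, 0], "twist": 0}, {"dp": [0, 0, 0], "twist": 0}], "gripper": -1}}

```text
time_s: 44.75
ee_pos: [0.5501, 0.0123, 0.0048]
eef_rot: [3.142, 0.0, 2.26]
force: [-0.4, -0.3, 2.4]
grip_width: 0.0351
grip_force: 40.0
```

>>> {"op": "step_arm", "data": {"deltas": [{"dp": [0, 0, -0.4], "twist": 0}, {"dp": [0, 0, -0.6], "twist": 0}, {"dp": [0, 0, -0.8], "twist": 0}, {"dp": [0, 0, -0.8], "twist": 0}, {"dp": [0, 0, -0.7], "twist": 0}, {"dp": [0, 0, 0], "twist": 0}]}}

```text
time_s: 45.35
ee_pos: [0.5517, 0.0123, 0.1403]
eef_rot: [3.137, 0.004, 2.26]
force: [-0.3, 0.1, -1.8]
grip_width: 0.0354
grip_force: 40.0
```

```bash
python3 - <<'E'
from h import *
s=go(*bin_pt("L",-55,42),.135,176.3)
E
```

```text
[{"dp": [0.75, 0.37, 0.01], "twist": -0.97}, {"dp": [0.72, 0.42, 0.01], "twist": -0.98}, {"dp": [0.69, 0.47, 0.01], "twist": -0.97}, {"dp": [0.65, 0.52, 0.01], "twist": -0.98}, {"dp": [0.62, 0.56, 0.01], "twist": -0.97}, {"dp": [0.58, 0.6, 0.01], "twist": -0.98}, {"dp": [0.53, 0.64, 0.01], "twist": -0.97}, {"dp": [0.49, 0.68, 0.01], "twist": -0.98}, {"dp": [0.44, 0.71, 0.01], "twist": -0.97}, {"dp": [0.39, 0.74, 0.01], "twist": -0.98}, {"dp": [0.34, 0.76, 0.02], "twist": -0.97}, {"dp": [0.3, 0.78, 0.01], "twist": -0.98}]
end [0.4627 0.4029 0.1351] 176.3
```

>>> {"op": "step_arm", "data": {"deltas": [{"dp": [0.75, 0.37, 0.01], "twist": -0.97}, {"dp": [0.72, 0.42, 0.01], "twist": -0.98}, {"dp": [0.69, 0.47, 0.01], "twist": -0.97}, {"dp": [0.65, 0.52, 0.01], "twist": -0.98}, {"dp": [0.62, 0.56, 0.01], "twist": -0.97}, {"dp": [0.58, 0.6, 0.01], "twist": -0.98}, {"dp": [0.53, 0.64, 0.01], "twist": -0.97}, {"dp": [0.49, 0.68, 0.01], "twist": -0.98}, {"dp": [0.44, 0.71, 0.01], "twist": -0.97}, {"dp": [0.39, 0.74, 0.01], "twist": -0.98}, {"dp": [0.34, 0.76, 0.02], "twist": -0.97}, {"dp": [0.3, 0.78, 0.01], "twist": -0.98}]}}

```text
time_s: 46.55
ee_pos: [0.4603, 0.404, 0.1299]
eef_rot: [-3.14, -0.001, 3.08]
force: [-0.1, 0.5, -1.2]
grip_width: 0.035
grip_force: 40.0
```

>>> {"op": "step_arm", "data": {"deltas": [{"dp": [0, 0, 0], "twist": 0}, {"dp": [0, 0, 0], "twist": 0}, {"dp": [0, 0, 0.8], "twist": 0}, {"dp": [0, 0, 0.8], "twist": 0}, {"dp": [0, 0, 0.7], "twist": 0}, {"dp": [0, 0, 0.35], "twist": 0}, {"dp": [0, 0, 0], "twist": 0}, {"dp": [0, 0, 0], "twist": 0}]}}

```text
time_s: 47.35
ee_pos: [0.4618, 0.4029, 0.0266]
eef_rot: [3.141, 0.001, 3.076]
force: [0.1, -0.2, -0.2]
grip_width: 0.0353
grip_force: 40.0
```

Lower by another 16 mm, release, raise.

>>> {"op": "step_arm", "data": {"deltas": [{"dp": [0, 0, 0.2], "twist": 0}, {"dp": [0, 0, 0.17], "twist": 0}, {"dp": [0, 0, 0], "twist": 0}, {"dp": [0, 0, 0], "twist": 0}]}}

```text
time_s: 47.75
ee_pos: [0.4611, 0.403, 0.0108]
eef_rot: [-3.142, -0.0, 3.077]
force: [-0.6, -0.2, -0.7]
grip_width: 0.0355
grip_force: 40.0
```

>>> {"op": "step_arm", "data": {"deltas": [{"dp": [0, 0, 0], "twist": 0}, {"dp": [0, 0, 0], "twist": 0}, {"dp": [0, 0, 0], "twist": 0}, {"dp": [0, 0, -0.3], "twist": 0}, {"dp": [0, 0, -0.8], "twist": 0}, {"dp": [0, 0, -0.8], "twist": 0}, {"dp": [0, 0, -0.8], "twist": 0}, {"dp": [0, 0, 0], "twist": 0}, {"dp": [0, 0, 0], "twist": 0}], "gripper": 0.02}}

```text
time_s: 48.65
ee_pos: [0.4613, 0.403, 0.1197]
eef_rot: [3.141, 0.001, 3.077]
force: [-0.6, 0.7, -0.6]
grip_width: 0.048
grip_force: 0.0
```

```bash
python3 - <<'E'
from h import *
parts(names=("sink1","speaker1"))
s=go(.5437,.1392,.12,104.6)
E
```

```text
sink1 0.9 [ 539.6 -427.9] [50.7 41.9] -4.8 52.7 px [533. 277.]
sink1 0.59 [ 479.2 -380.1] [47.9 40.2] 86.1 53.9 px [510. 309.]
sink1 0.56 [543.9 138.6] [48.6 40.5] -75.8 50.0 px [239. 281.]
speaker1 0.79 [457.9 321.3] [58.6 36.7] -2.9 42.9 px [142. 328.]
speaker1 0.5 [462.2 387.9] [56.2  4.2] -3.2 40.6 px [107. 327.]
[{"dp": [-0.13, -0.34, 0.0], "twist": 0.94}, {"dp": [-0.15, -0.33, 0.0], "twist": 0.94}, {"dp": [-0.17, -0.32, 0.0], "twist": 0.94}, {"dp": [-0.2, -0.31, 0.0], "twist": 0.94}, {"dp": [-0.21, -0.29, 0.0], "twist": 0.94}, {"dp": [-0.23, -0.28, 0.0], "twist": 0.94}, {"dp": [-0.25, -0.26, 0.0], "twist": 0.95}, {"dp": [-0.27, -0.24, 0.0], "twist": 0.94}, {"dp": [-0.28, -0.23, -0.01], "twist": 0.95}, {"dp": [-0.3, -0.21, 0.0], "twist": 0.94}, {"dp": [-0.31, -0.19, -0.01], "twist": 0.95}, {"dp": [-0.32, -0.17, 0.0], "twist": 0.94}]
[{"dp": [-0.33, -0.14, -0.01], "twist": 0.95}, {"dp": [-0.34, -0.12, 0.0], "twist": 0.94}, {"dp": [-0.35, -0.1, -0.01], "twist": 0.95}, {"dp": [-0.36, -0.07, 0.0], "twist": 0.94}, {"dp": [-0.36, -0.05, -0.01], "twist": 0.95}, {"dp": [-0.37, -0.03, 0.0], "twist": 0.94}, {"dp": [-0.36, 0.0, -0.01], "twist": 0.95}]
end [0.5438 0.1394 0.1201] 104.6
```

>>> {"op": "step_arm", "data": {"deltas": [{"dp": [-0.13, -0.34, 0], "twist": 0.94}, {"dp": [-0.15, -0.33, 0], "twist": 0.94}, {"dp": [-0.17, -0.32, 0], "twist": 0.94}, {"dp": [-0.2, -0.31, 0], "twist": 0.94}, {"dp": [-0.21, -0.29, 0], "twist": 0.94}, {"dp": [-0.23, -0.28, 0], "twist": 0.94}, {"dp": [-0.25, -0.26, 0], "twist": 0.95}, {"dp": [-0.27, -0.24, 0], "twist": 0.94}, {"dp": [-0.28, -0.23, 0], "twist": 0.95}, {"dp": [-0.3, -0.21, 0], "twist": 0.94}, {"dp": [-0.31, -0.19, 0], "twist": 0.95}, {"dp": [-0.32, -0.17, 0], "twist": 0.94}], "gripper": 0.35}}

```text
time_s: 50.0
ee_pos: [0.5125, 0.2358, 0.1177]
eef_rot: [-3.14, -0.001, 2.285]
force: [-0.5, 0.5, 0.6]
grip_width: 0.0637
grip_force: 0.0
```

>>> {"op": "step_arm", "data": {"deltas": [{"dp": [-0.33, -0.14, 0], "twist": 0.95}, {"dp": [-0.34, -0.12, 0], "twist": 0.94}, {"dp": [-0.35, -0.1, 0], "twist": 0.95}, {"dp": [-0.36, -0.07, 0], "twist": 0.94}, {"dp": [-0.36, -0.05, 0], "twist": 0.95}, {"dp": [-0.37, -0.03, 0], "twist": 0.94}, {"dp": [-0.36, 0, 0], "twist": 0.95}, {"dp": [0, 0, 0], "twist": 0}, {"dp": [0, 0, 0], "twist": 0}]}}

```text
time_s: 50.9
ee_pos: [0.5439, 0.1399, 0.1181]
eef_rot: [-3.14, -0.0, 1.827]
force: [-0.8, 0.4, -0.7]
grip_width: 0.0634
grip_force: 0.0
```

>>> {"op": "step_arm", "data": {"deltas": [{"dp": [0, 0, 0.8], "twist": 0}, {"dp": [0, 0, 0.8], "twist": 0}, {"dp": [0, 0, 0.6], "twist": 0}, {"dp": [0, 0, 0.4], "twist": 0}, {"dp": [0, 0, 0.08], "twist": 0}, {"dp": [0, 0, 0], "twist": 0}, {"dp": [0, 0, 0], "twist": 0}]}}

```text
time_s: 51.6
ee_pos: [0.5447, 0.1402, 0.0125]
eef_rot: [3.14, 0.0, 1.826]
force: [-0.7, 0.3, 0.3]
grip_width: 0.0633
grip_force: 0.0
```

>>> {"op": "step_arm", "data": {"deltas": [{"dp": [0, 0, 0], "twist": 0}, {"dp": [0, 0, 0], "twist": 0}, {"dp": [0, 0, 0], "twist": 0}, {"dp": [0, 0, 0], "twist": 0}, {"dp": [0, 0, 0], "twist": 0}, {"dp": [0, 0, 0], "twist": 0}, {"dp": [0, 0, 0], "twist": 0}, {"dp": [0, 0, 0], "twist": 0}], "gripper": -1}}

```text
time_s: 52.4
ee_pos: [0.5444, 0.1398, 0.0119]
eef_rot: [3.141, 0.0, 1.825]
force: [-1.9, -0.6, 5.7]
grip_width: 0.0396
grip_force: 40.0
```

>>> {"op": "step_arm", "data": {"deltas": [{"dp": [0, 0, -0.4], "twist": 0}, {"dp": [0, 0, -0.6], "twist": 0}, {"dp": [0, 0, -0.8], "twist": 0}, {"dp": [0, 0, -0.8], "twist": 0}, {"dp": [0, 0, -0.6], "twist": 0}, {"dp": [0, 0, 0], "twist": 0}]}}

```text
time_s: 53.0
ee_pos: [0.5456, 0.1401, 0.1424]
eef_rot: [3.136, 0.0, 1.825]
force: [0.4, -0.1, -1.2]
grip_width: 0.0396
grip_force: 40.0
```

```bash
python3 - <<'E'
from h import *
s=go(*bin_pt("R",-58,56),.14,86.1)
E
```

```text
[{"dp": [-0.84, -0.34, 0.0], "twist": 0.36}, {"dp": [-0.85, -0.32, 0.01], "twist": 0.36}, {"dp": [-0.86, -0.3, 0.0], "twist": 0.35}, {"dp": [-0.86, -0.28, 0.01], "twist": 0.36}, {"dp": [-0.87, -0.26, 0.0], "twist": 0.35}, {"dp": [-0.88, -0.24, 0.01], "twist": 0.36}, {"dp": [-0.88, -0.21, 0.0], "twist": 0.35}, {"dp": [-0.88, -0.19, 0.01], "twist": 0.36}, {"dp": [-0.89, -0.17, 0.0], "twist": 0.35}, {"dp": [-0.89, -0.15, 0.01], "twist": 0.36}, {"dp": [-0.9, -0.13, 0.0], "twist": 0.35}, {"dp": [-0.9, -0.1, 0.01], "twist": 0.36}]
[{"dp": [-0.91, -0.08, 0.0], "twist": 0.35}]
end [ 0.4831 -0.3275  0.14  ] 86.1
```

>>> {"op": "step_arm", "data": {"deltas": [{"dp": [-0.84, -0.34, 0], "twist": 0.36}, {"dp": [-0.85, -0.32, 0], "twist": 0.36}, {"dp": [-0.86, -0.3, 0], "twist": 0.35}, {"dp": [-0.86, -0.28, 0], "twist": 0.36}, {"dp": [-0.87, -0.26, 0], "twist": 0.35}, {"dp": [-0.88, -0.24, 0], "twist": 0.36}, {"dp": [-0.88, -0.21, 0], "twist": 0.35}, {"dp": [-0.88, -0.19, 0], "twist": 0.36}, {"dp": [-0.89, -0.17, 0], "twist": 0.35}, {"dp": [-0.89, -0.15, 0], "twist": 0.36}, {"dp": [-0.9, -0.13, 0], "twist": 0.35}, {"dp": [-0.9, -0.1, 0], "twist": 0.36}]}}

```text
time_s: 54.2
ee_pos: [0.4856, -0.2927, 0.1377]
eef_rot: [-3.14, -0.001, 1.526]
force: [0.7, 0.7, -0.3]
grip_width: 0.0394
grip_force: 40.0
```

>>> {"op": "step_arm", "data": {"deltas": [{"dp": [-0.91, -0.08, 0], "twist": 0.35}, {"dp": [0, 0, 0], "twist": 0}, {"dp": [0, 0, 0], "twist": 0}, {"dp": [0, 0, 0], "twist": 0}]}}

```text
time_s: 54.6
ee_pos: [0.4817, -0.3267, 0.1386]
eef_rot: [-3.141, -0.001, 1.504]
force: [-0.4, -0.7, -1.5]
grip_width: 0.0393
grip_force: 40.0
```

>>> {"op": "step_arm", "data": {"deltas": [{"dp": [0, 0, 0.8], "twist": 0}, {"dp": [0, 0, 0.8], "twist": 0}, {"dp": [0, 0, 0.7], "twist": 0}, {"dp": [0, 0, 0.4], "twist": 0}, {"dp": [0, 0, 0.25], "twist": 0}, {"dp": [0, 0, 0], "twist": 0}, {"dp": [0, 0, 0], "twist": 0}]}}

```text
time_s: 55.3
ee_pos: [0.4823, -0.3276, 0.0223]
eef_rot: [3.141, 0.001, 1.503]
force: [-0.2, -0.4, -0.8]
grip_width: 0.0396
grip_force: 40.0
```

>>> {"op": "step_arm", "data": {"deltas": [{"dp": [0, 0, 0], "twist": 0}, {"dp": [0, 0, 0], "twist": 0}, {"dp": [0, 0, 0], "twist": 0}, {"dp": [0, 0, -0.3], "twist": 0}, {"dp": [0, 0, -0.8], "twist": 0}, {"dp": [0, 0, -0.8], "twist": 0}, {"dp": [0, 0, -0.8], "twist": 0}, {"dp": [0, 0, -0.7], "twist": 0}, {"dp": [0, 0, 0], "twist": 0}], "gripper": 0.12}}

```text
time_s: 56.2
ee_pos: [0.4831, -0.3287, 0.1627]
eef_rot: [3.135, 0.004, 1.503]
force: [-0.1, -0.5, 0.7]
grip_width: 0.0523
grip_force: 0.0
```

```bash
python3 - <<'E'
from h import *
parts(names=("sink1","speaker1","jaw_grip"))
s=go(.652,.0585,.17,101.7)
E
```

```text
sink1 0.72 [660.2  22.5] [224.4  75.8] -78.2 58.0 px [299. 221.]
sink1 0.69 [ 482.5 -327.1] [50.5 40.2] 87.5 53.3 px [484. 308.]
sink1 0.59 [ 486.1 -355.9] [37.  17.2] -29.2 53.0 px [501. 305.]
speaker1 0.9 [467.2 370.3] [60.  37.5] -2.4 42.8 px [117. 323.]
speaker1 0.62 [463.2 406.1] [57.8 37.6] -0.8 43.1 px [ 96. 326.]
speaker1 0.53 [660.2  22.3] [224.   75.6] -78.2 58.0 px [299. 221.]
jaw_grip 0.85 [652.3  57.7] [18.3 17.7] 10.6 101.1 px [284. 222.]
[{"dp": [0.9, 0.33, -0.03], "twist": -0.35}, {"dp": [0.89, 0.35, -0.03], "twist": -0.35}, {"dp": [0.88, 0.37, -0.03], "twist": -0.36}, {"dp": [0.88, 0.39, -0.03], "twist": -0.35}, {"dp": [0.87, 0.41, -0.03], "twist": -0.36}, {"dp": [0.85, 0.44, -0.03], "twist": -0.35}, {"dp": [0.84, 0.46, -0.03], "twist": -0.36}, {"dp": [0.83, 0.48, -0.03], "twist": -0.35}, {"dp": [0.82, 0.5, -0.03], "twist": -0.36}, {"dp": [0.81, 0.51, -0.03], "twist": -0.35}, {"dp": [0.8, 0.54, -0.03], "twist": -0.36}]
end [0.652  0.0585 0.17  ] 101.7
```

>>> {"op": "step_arm", "data": {"deltas": [{"dp": [0.9, 0.33, -0.03], "twist": -0.35}, {"dp": [0.89, 0.35, -0.03], "twist": -0.35}, {"dp": [0.88, 0.37, -0.03], "twist": -0.36}, {"dp": [0.88, 0.39, -0.03], "twist": -0.35}, {"dp": [0.87, 0.41, -0.03], "twist": -0.36}, {"dp": [0.85, 0.44, -0.03], "twist": -0.35}, {"dp": [0.84, 0.46, -0.03], "twist": -0.36}, {"dp": [0.83, 0.48, -0.03], "twist": -0.35}, {"dp": [0.82, 0.5, -0.03], "twist": -0.36}, {"dp": [0.81, 0.51, -0.03], "twist": -0.35}, {"dp": [0.8, 0.54, -0.03], "twist": -0.36}, {"dp": [0, 0, 0], "twist": 0}]}}

```text
time_s: 57.6
ee_pos: [0.6527, 0.0623, 0.1691]
eef_rot: [-3.14, -0.001, 1.78]
force: [-0.0, 0.0, -0.3]
grip_width: 0.0528
grip_force: 0.0
```

>>> {"op": "step_arm", "data": {"deltas": [{"dp": [0, 0, 0], "twist": 0}, {"dp": [0, 0, 0.8], "twist": 0}, {"dp": [0, 0, 0.8], "twist": 0}, {"dp": [0, 0, 0.6], "twist": 0}, {"dp": [0, 0, 0.4], "twist": 0}, {"dp": [0, 0, 0], "twist": 0}, {"dp": [0, 0, 0], "twist": 0}]}}

```text
time_s: 58.3
ee_pos: [0.6527, 0.0577, 0.0677]
eef_rot: [3.141, 0.0, 1.774]
force: [-0.3, -0.3, 0.1]
grip_width: 0.0527
grip_force: 0.0
```

>>> {"op": "step_arm", "data": {"deltas": [{"dp": [0, 0, 0], "twist": 0}, {"dp": [0, 0, 0], "twist": 0}, {"dp": [0, 0, 0], "twist": 0}, {"dp": [0, 0, 0], "twist": 0}, {"dp": [0, 0, 0], "twist": 0}, {"dp": [0, 0, 0], "twist": 0}, {"dp": [0, 0, 0], "twist": 0}, {"dp": [0, 0, 0], "twist": 0}, {"dp": [0, 0, 0], "twist": 0}], "gripper": -1}}

```text
time_s: 59.2
ee_pos: [0.6522, 0.0582, 0.0669]
eef_rot: [-3.141, -0.0, 1.775]
force: [-5.8, 0.5, 5.8]
grip_width: 0.0177
grip_force: 40.0
```

Gripped. Now pushing 85 mm toward −x of the tool.

>>> {"op": "step_arm", "data": {"deltas": [{"dp": [-0.2, 0, 0], "twist": 0}, {"dp": [-0.25, 0, 0], "twist": 0}, {"dp": [-0.25, 0, 0], "twist": 0}, {"dp": [-0.25, 0, 0], "twist": 0}, {"dp": [-0.25, 0, 0], "twist": 0}, {"dp": [-0.25, 0, 0], "twist": 0}, {"dp": [-0.25, 0, 0], "twist": 0}, {"dp": [-0.2, 0, 0], "twist": 0}, {"dp": [-0.1, 0, 0], "twist": 0}, {"dp": [-0.06, 0, 0], "twist": 0}, {"dp": [0, 0, 0], "twist": 0}, {"dp": [0, 0, 0], "twist": 0}]}}

```text
time_s: 60.4
ee_pos: [0.6692, -0.0225, 0.067]
eef_rot: [3.141, 0.0, 1.775]
force: [-4.2, -0.8, 4.3]
grip_width: 0.0174
grip_force: 40.0
```

>>> {"op": "step_arm", "data": {"deltas": [{"dp": [-0.06, 0, 0], "twist": 0}, {"dp": [-0.04, 0, 0], "twist": 0}, {"dp": [0, 0, 0], "twist": 0}, {"dp": [0, 0, 0], "twist": 0}]}}

```text
time_s: 60.8
ee_pos: [0.6696, -0.025, 0.0669]
eef_rot: [-3.141, -0.002, 1.776]
force: [-6.4, 7.1, 7.1]
grip_width: 0.0175
grip_force: 40.0
```

>>> {"op": "step_arm", "data": {"deltas": [{"dp": [-0.05, 0, 0], "twist": 0}, {"dp": [0, 0, 0], "twist": 0}, {"dp": [0, 0, 0], "twist": 0}]}}

```text
time_s: 61.1
ee_pos: [0.6697, -0.0251, 0.0669]
eef_rot: [-3.141, -0.004, 1.776]
force: [-10.6, 16.2, 9.5]
grip_width: 0.017
grip_force: 40.0
```

>>> {"op": "step_arm", "data": {"deltas": [{"dp": [0, 0, 0], "twist": 0}, {"dp": [0, 0, 0], "twist": 0}, {"dp": [0, 0, 0], "twist": 0}, {"dp": [0, 0, 0], "twist": 0}, {"dp": [0, 0, 0], "twist": 0}, {"dp": [0, 0, -0.5], "twist": 0}, {"dp": [0, 0, -0.8], "twist": 0}, {"dp": [0, 0, -0.9], "twist": 0}, {"dp": [0, 0, -0.9], "twist": 0}, {"dp": [0, 0, 0], "twist": 0}], "gripper": 0.2}}

```text
time_s: 62.1
ee_pos: [0.6721, -0.0286, 0.1966]
eef_rot: [3.133, 0.003, 1.775]
force: [0.5, -0.3, 0.5]
grip_width: 0.0566
grip_force: 0.0
```

>>> {"op": "step_arm", "data": {"deltas": [{"dp": [-0.3, -0.9, 0], "twist": 0}, {"dp": [-0.3, -0.9, 0], "twist": 0}, {"dp": [-0.3, -0.9, 0], "twist": 0}, {"dp": [-0.6, -0.8, 0], "twist": 0}, {"dp": [-0.8, -0.6, 0], "twist": 0}, {"dp": [-0.8, -0.6, 0], "twist": 0}, {"dp": [0, 0, 0], "twist": 0}, {"dp": [0, 0, 0], "twist": 0}]}}

```text
time_s: 62.9
ee_pos: [0.5111, -0.1883, 0.1903]
eef_rot: [-3.141, -0.0, 1.773]
force: [0.1, -0.5, -0.6]
grip_width: 0.0567
grip_force: 0.0
```

```bash
python3 - <<'E'
from h import *
p,W=parts(names=("sink1","speaker1","jaw_grip","meter","mug"))
cv2.imwrite("pics/t4.png",p[:,:,::-1]); print(ctrl.get_obs()["ee_pos"])
E
```

```text
sink1 0.69 [ 539.6 -427.8] [49.8 39.3] -4.1 52.4 px [536. 279.]
sink1 0.68 [467.2 371. ] [60.1 38.9] -2.8 42.9 px [117. 323.]
sink1 0.62 [ 486.5 -277.6] [100.5  25.5] -84.6 52.8 px [479. 304.]
sink1 0.5 [ 467.5 -308.6] [197.8  40.4] -83.7 530.9 px [521. 311.]
speaker1 0.83 [463.2 405.6] [58.3 37.2] -2.9 43.0 px [ 95. 326.]
speaker1 0.81 [467.2 370.9] [60.1 38.5] -2.8 42.9 px [117. 323.]
jaw_grip 0.64 [669.8 -25.4] [18. 18.] 15.1 101.6 px [327. 212.]
meter 0.81 [ 709.3 -218. ] [187.6 136.3] -52.9 35.9 px [438. 180.]
mug 0.68 [735.1 269.6] [87.6 73. ] 22.0 86.6 px [170. 185.]
[ 0.51170419 -0.18707102  0.19054544]
```

View pics/t4.png

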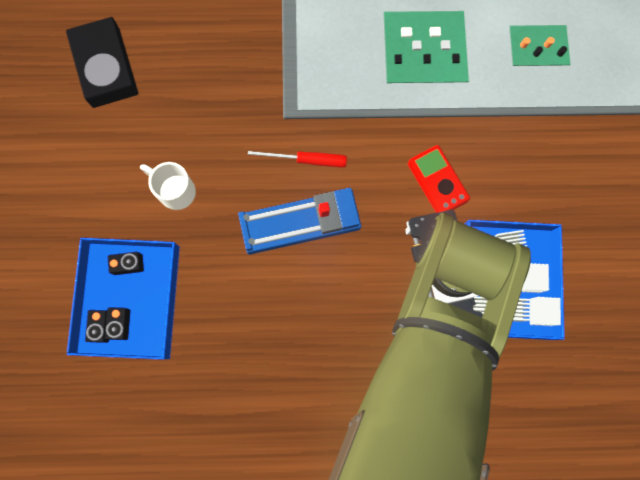

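The jaw is shut with its handle at (324,210), and the left bin holds three speakers at (96,326), (117,323) and (125,263). All four sinks and the sample are in the right bin, and the bench is clear.

```bash
python3 -c "
from station import ctrl
print(ctrl.hand_in())"
```

```text
the job is handed in; nothing more can be done
None
```

The job is handed in: I opened the vise before lifting out its heat sink, put all four sinks in the right bin and both speakers in the left bin with their samples, pushed the emptied jaw fully shut, and left the meter, mug and screwdriver alone.

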